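# Load the badge press and hold its slide at the click

### The job

Get the hand badge press ready for its second pressing: find the magnet back that fits the recess of the open crimping die (the die beside the knob), lay it flat in the recess and let go, then take the slide's knob and slide the die in under the press head until the ball clicks into its notch, without running past it. Finish still gripping the knob and holding the slide at the click, so that I can pull the lever; leave the other backs and the things around alone.

Things in the scene. Friction and masses are not known exactly. Their poses are not given: they have to be found in the camera images.
- press: Fixed grey badge press. Origin on the table under the ram. z up; y along the slide, the way the knob is pushed to bring the crimping die under the head; x away from the robot to the column. Bed 130 (x) by 320 mm (y), steel gibs to z 35. Head and upper die: 29 mm either side of the origin along y, from z 104 mm up; column at x 72 to 116, y -28 to 28 mm, lever above it to z 0.5 m.
- die_slide (a joint): Slide travel along the press's +y, m. 0: plain pick-up die under the head, crimping die out on the -y side. 0.140: crimping die under the head and a spring ball drops into a notch (the click); equal notch at 0. Starts 0.006 to 0.035. Slides with about 2 N; in the last 4 mm the ball draws it in; held within 2.5 mm of the notch against about 9 N. Runs on past the click to a hard stop at 0.158.
- die_seat (a point): Centre of the recess floor of the crimping die; moves with the slide; axes of the press. In the press's frame x = 0, y = -0.140 + joint. Recess 47 mm in diameter, 4 mm deep; floor 44.5 mm, lip 48.5 mm above the table. The die is a plain aluminium cylinder 66 mm in diameter.
- slide_knob: Upright round black knob, 27 mm in diameter, 30 mm tall, on a 12 mm stem at the end of the slide plate; origin at the knob's centre, 57 mm above the table (knob 42 to 72 mm, plate top 30.5 mm). 110 mm from the centre of the crimping die, on its -y side; moves with the slide.
- back_44_mid (a point): Centre (half-way up) of the magnet back that fits: white plastic disc 44 mm in diameter, 8 mm thick, lower edge bevelled 2 mm, lying flat on the table, right way up. Laid in the recess it stands 4 mm proud of the die's lip, so that it can be held by its upper half.
- back_32_mid (a point): Centre of a look-alike back 32 mm in diameter, 8 mm thick (too small). The three backs lie at three places that are swapped at random, at least 90 mm apart.
- back_56_mid (a point): Centre of a look-alike back 56 mm in diameter, 8 mm thick (too large).
- back_44: The same 44 mm back, its origin at the centre of its underside.
- timer: Bystander: blue kitchen timer 62 x 78 x 20 mm lying flat; origin at the centre of its underside.
- dish: Bystander: empty white dish, 116 mm across, 28 mm high; origin at the centre of its underside.
- jar: Bystander: closed clear jar 64 mm in diameter, 60 mm tall; origin at the centre of its underside.
Not all that is in view belongs to the job. Leave any orange look-alike of the back_44 alone.

How it is judged:
By the outcome, as a careful person would: the job done as asked, in the order asked, and still so for the second after the job is handed in, while the arm keeps its last pose, push and grip.
It also fails if it takes over 64 s, if anything falls off the work surface, if the arm or the gripper's body presses on something with over 40 N, if the wrist force passes 120 N, or if a joint passes its speed limit or range.

### The arm

A 6-joint arm with a two-finger parallel gripper is mounted at the origin on the work surface. World frame = base frame: x ahead of the robot, y to its left, z up, the work surface at z = 0. Lengths are in mm, angles in degrees, forces in N, time in s.
With the tool pointing down it reaches from about 350 to 875 mm from the base axis. Payload 4.2 kg.
Tool frame: the origin (TCP) lies midway between the tips of the shut fingers; the grasp point (between the pads) lies behind it (r.grip_depth is the z of the grasp point in the tool frame, in mm); z points along the fingers, x is the direction in which the jaws open and shut, and the axes are right-handed (so a half turn about z gives the same grasp; the last joint's range is limited). The gripper opens to 87 mm and grips with 3 to 60 N. Pads are 19 mm wide; open, the fingers measure 117 mm over their backs; the gripper's body (75 mm by 190 mm) begins 51 mm behind the grasp point.
Start: joints at [92.051, 22.042, 0.453, 0, -68.411, -14.817], TCP at [138.069, 609.538, 222.55] pointing down, gripper open.
Joint ranges: [-179.83, 179.83], [-69.29, 118.12], [-61.27, 80.66], [-181.25, 117.63], [-171.15, -9.14], [-177.46, 177.46]. Speed limits (degrees/s): [159.86, 159.86, 180, 180, 180, 180].

### API

Orientations are given as a 3x3 rotation matrix whose columns are the frame's x, y, z axes.
In Python, from cell import sensors, vision, hand_in, r gives the robot as it stands.
- The arm moves only by the tool drive_tool, never from a script. Its argument "series" is a list of rows, each a list of 5 numbers: the closure, from 0 (fully open) to 1 (shut), then the shift along the tool's x, y, z in m, then the turn about the tool's z in degrees. A call has exactly 10 rows; each row shifts and turns the pose as measured when the row begins, along the tool's axes as they then stand; what a row does not reach is not made up. A row lasts 1/10 s, in which the tool goes at most 50 mm and 8.59 degrees, less where a joint would pass 70% of its speed; a pose out of reach is approached as far as the arm can. A call is refused whole if a number of a shift passes 0.05 or a number of a turn 8.59, either way. A call with a gripper value outside its range is refused whole. The fingers move at their own pace and stop on an object; "newtons" is the grip in N (left out, the last holds). Time passes only in rows, so rows that do not move let the fingers close, or fill a call up. It gives the time, the measured TCP pose, the force and the opening at its end, in the units of the state.
- sensors.get_obs(): the state, without advancing time (a new reading comes with each control period).
- vision.snapshot(name): name is "side" or "top" or "wrist"; returns (picture, depth): 400x640x3 uint8, red, green, blue; 400x640 float32, mm along the optical axis (not along the pixel's ray), 0 where there is no reading.
- vision.get_calibration(name): a dict with "fov_y" (degrees; the focal length in pixels is half the picture's height over the tangent of half this angle, whatever the lens; pixels are square), "cx", "cy" (the principal point, pixels), "dist" ([k1, k2, p1, p2, k3] as OpenCV has them; the pictures are not rectified), "cam_to_world" (4x4, takes a point from camera to world coordinates); the wrist camera has in their place "tool_from_camera" (4x4, takes a point from camera to tool coordinates, whose origin is the TCP and whose axes are the tool frame's). Camera axes: x right, y up, looking along -z (the intrinsics and any distortion apply to the point x, -y, -z); pixel columns grow to the right and rows downward; lengths in mm; the calibration is good to about 2 mm. A picture is of the moment at which its call begins: read the wrist's pose just before it. get_calibration takes no time and is no camera call.
- hand_in(): hands the job in, once; it reports no verdict.
The state is a dict: "t": time; "joint_pos": joint angles; "dq": joint speeds; "effort": joint torques, N m; "position": TCP position; "tcp_rot": TCP orientation; "force": force on the tool from outside, world axes, zero at the start; "ft_torque": the same for the moment, N m; "finger_gap": finger opening in mm.
Only numpy, scipy, OpenCV 4.12 (cv2) and the standard library are available. Lean on these libraries where they do the work, as an engineer would, in place of code of your own. Each camera call takes 0.05 s, during which the arm holds its last target.

## Working session

There is one attempt and no reset: what is moved stays moved. The work goes in short steps, Python scripts to look and compute and a tool call to move; the robot and the scene stay as the last step left them, time stands still between calls to the robot, and variables do not carry over. Pictures are saved under pics/ and viewed, and the job is handed in when it is done.

Besides the shell and the picture viewer there is one more tool, called after "Call:" by a JSON object that holds its "op" and its "data". drive_tool: Moves the arm, as the interface text tells. Its arguments: {"type":"object","properties":{"series":{"type":"array"},"newtons":{"type":"number"}},"required":["series"]}

```bash
mkdir -p pics; ls
cat > h.py <<'E'
import numpy as np, cv2
from cell import sensors, vision, r
def K(c):
    f=200/np.tan(np.radians(c["fov_y"]/2)); return np.array([[f,0,c["cx"]],[0,f,c["cy"]],[0,0,1.]])
def pose(name,obs=None):
    c=vision.get_calibration(name)
    if "cam_to_world" in c: return c,np.array(c["cam_to_world"],float)
    obs=obs or sensors.get_obs()
    T=np.eye(4);T[:3,:3]=np.array(obs["tcp_rot"]);T[:3,3]=obs["position"]
    return c,T@np.array(c["tool_from_camera"],float)
def ray(c,T,px):
    p=cv2.undistortPoints(np.array(px,float).reshape(-1,1,2),K(c),np.array(c["dist"],float)).reshape(-1,2)
    d=np.c_[p[:,0],-p[:,1],-np.ones(len(p))]
    return T[:3,3],d@T[:3,:3].T
def onplane(c,T,px,z):
    o,d=ray(c,T,px); return o+d*((z-o[2])/d[:,2])[:,None]
def bydepth(c,T,px,dep):
    o,d=ray(c,T,px); return o+d*np.array(dep).reshape(-1,1)
def proj(c,T,P):
    P=np.atleast_2d(np.array(P,float)); q=(P-T[:3,3])@T[:3,:3]; q=q*[1,-1,-1]
    return cv2.projectPoints(q.reshape(-1,1,3),np.zeros(3),np.zeros(3),K(c),np.array(c["dist"],float))[0].reshape(-1,2)
def snap(name,fn):
    obs=sensors.get_obs(); c,T=pose(name,obs); im,d=vision.snapshot(name)
    cv2.imwrite("pics/%s.png"%fn,cv2.cvtColor(im,cv2.COLOR_RGB2BGR)); np.savez("pics/%s.npz"%fn,im=im,d=d,T=T)
    return im,d,c,T
def load(name,fn):
    z=np.load("pics/%s.npz"%fn); return z["im"],z["d"],vision.get_calibration(name),z["T"]
E
python3 - <<'E'
from h import *
for n in ["top","side","wrist"]:
    im,d,c,T=snap(n,n+"0"); print(n,{k:c[k] for k in("fov_y","cx","cy","dist")},T.round(3).tolist())
o=sensors.get_obs();print(o, r.grip_depth)
E
```

```text
pics
top {'fov_y': 57.72928870894864, 'cx': 324.55555946362705, 'cy': 198.393486448258, 'dist': array([-0.0163023,  0.       ,  0.       ,  0.       ,  0.       ])} [[-0.022, 0.988, -0.152, 380.176], [-1.0, -0.02, 0.019, -97.378], [0.015, 0.153, 0.988, 1114.307], [0.0, 0.0, 0.0, 1.0]]
side {'fov_y': 42.02675692203957, 'cx': 323.1294538169828, 'cy': 202.96061959114758, 'dist': array([-0.03968901,  0.        ,  0.        ,  0.        ,  0.        ])} [[0.9, 0.285, -0.329, 48.805], [-0.435, 0.592, -0.679, -1126.36], [0.001, 0.754, 0.657, 1019.856], [0.0, 0.0, 0.0, 1.0]]
wrist {'fov_y': 60.201234768186296, 'cx': 315.2837556742383, 'cy': 198.50769138594978, 'dist': array([-0.02452892,  0.        ,  0.        ,  0.        ,  0.        ])} [[-0.221, 0.946, 0.239, 204.003], [-0.975, -0.215, -0.052, 594.977], [0.003, -0.244, 0.97, 383.845], [0.0, 0.0, 0.0, 1.0]]
{'t': 0.15, 'joint_pos': array([ 9.20509602e+01,  2.20802519e+01,  3.98648103e-01, -1.97933498e-02,
       -6.84110606e+01, -1.48160181e+01]), 'dq': array([-0.03999068, -0.17153738,  0.19427438,  0.04365683, -0.10359736,
        0.00255656]), 'effort': array([-2.27451196e-04, -3.91056347e+01,  1.87586653e+01,  4.22232404e+00,
        1.23567405e-02, -1.36166227e-04]), 'position': array([137.99055507, 609.11948208, 221.72301989]), 'tcp_rot': array([[-2.21077760e-01, -9.75256148e-01, -2.63138768e-04],
       [-9.75254795e-01,  2.21077893e-01, -1.62773878e-03],
       [ 1.64563641e-03, -1.03229498e-04, -9.99998641e-01]]), 'force': array([-0.43295434, -0.00569507, -0.59810061]), 'ft_torque': array([-0.01473342,  0.00475698,  0.03832162]), 'finger_gap': 87.19555768350733} -18.700000000000003
```

View pics/top0.png

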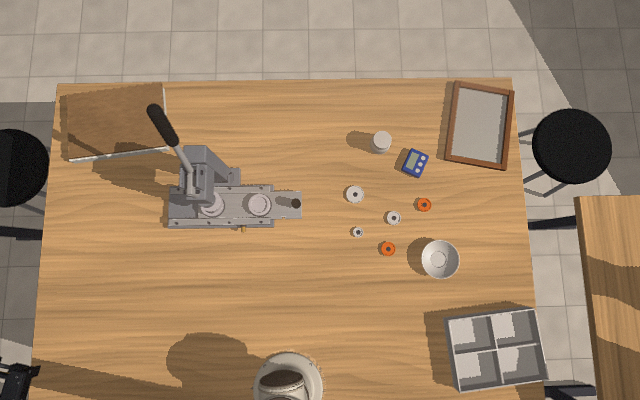

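View pics/side0.png

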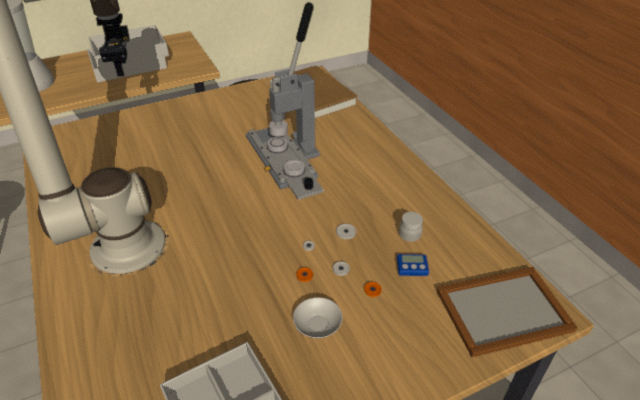

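View pics/wrist0.png

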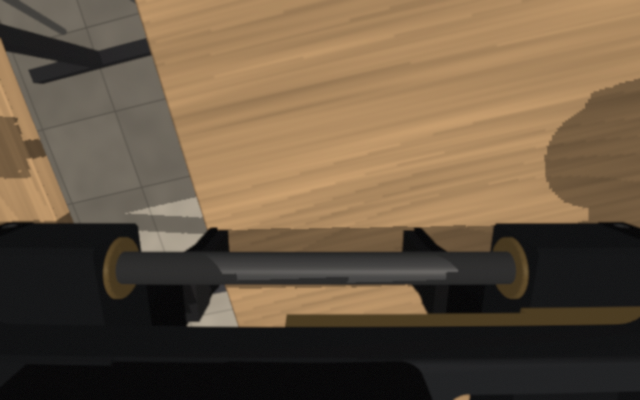

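Run:
```python
from h import *
def blobs(name,roi,mask_fn,amin=20):
    im,d,c,T=load(name,name+"0"); hsv=cv2.cvtColor(im,cv2.COLOR_RGB2HSV)
    m=mask_fn(hsv).astype(np.uint8)*255
    m2=np.zeros_like(m);x0,y0,x1,y1=roi;m2[y0:y1,x0:x1]=m[y0:y1,x0:x1]
    cs,_=cv2.findContours(m2,cv2.RETR_EXTERNAL,cv2.CHAIN_APPROX_NONE)
    for k in cs:
        if cv2.contourArea(k)<amin: continue
        (x,y),ax,an=cv2.fitEllipse(k)
        p=onplane(c,T,[[x,y]],8)[0]
        kk=onplane(c,T,k.reshape(-1,2),8); (cx,cy),rr=cv2.minEnclosingCircle(kk[:,:2].astype(np.float32))
        x_,y_=int(round(x)),int(round(y))
        dp=d[y_-4:y_+5,x_-4:x_+5]
        B=bydepth(c,T,[[x,y]],[np.median(dp)])[0]
        print(name,(round(x,1),round(y,1)),np.round(ax,1),p.round(1),"circ",round(cx,1),round(cy,1),"d",round(2*rr,1),"area d",round(2*np.sqrt(cv2.contourArea(kk[:,:2].astype(np.float32))/np.pi),1),"depth pt",B.round(1))
white=lambda h:(h[...,1]<60)&(h[...,2]>140)
org=lambda h:(h[...,0]<12)&(h[...,1]>180)&(h[...,2]>120)
blk=lambda h:(h[...,2]<60)
blobs("top",(335,120,440,300),white)
blobs("top",(335,120,440,300),org)
blobs("top",(285,190,310,220),blk)
blobs("side",(290,200,430,300),white)
blobs("side",(290,200,430,300),org)
for n,b in(("top",(140,90,440,290)),("side",(230,90,440,300))):
    im=load(n,n+"0")[0]; x0,y0,x1,y1=b
    k=2.6 if n=="top" else 2.8
    cv2.imwrite("pics/z_%s.png"%n,cv2.resize(cv2.cvtColor(im[y0:y1,x0:x1],cv2.COLOR_RGB2BGR),None,fx=k,fy=k,interpolation=cv2.INTER_CUBIC))
```

```text
top (431.5, 258.4) [18.4 40.8] [ 360.5 -437.8    8. ] circ 358.7 -457.6 d 114.2 area d 77.4 depth pt [ 360.4 -438.6    5.4]
top (357.6, 231.7) [9.2 9.3] [ 446.  -216.5    8. ] circ 446.0 -216.4 d 30.3 area d 27.9 depth pt [ 446.1 -216.7    6.5]
top (393.4, 217.6) [13.1 13.5] [ 487.  -328.4    8. ] circ 486.9 -328.2 d 43.3 area d 40.7 depth pt [ 487.1 -328.6    6.8]
top (354.6, 194.0) [16.4 17.1] [ 562.8 -211.6    8. ] circ 563.3 -211.8 d 54.9 area d 51.9 depth pt [ 563.1 -211.8    6.2]
top (411.9, 160.3) [ 7.2 19.2] [ 666.6 -396.2    8. ] circ 667.5 -395.4 d 53.4 area d 34.8 depth pt [ 663.2 -392.6   21.2]
top (382.1, 140.6) [16.7 21.2] [ 732.7 -305.     8. ] circ 728.9 -305.7 d 73.8 area d 58.3 depth pt [ 716.2 -295.2   59.9]
top (387.7, 248.7) [11.7 12.4] [ 392.7 -306.2    8. ] circ 393.3 -306.2 d 41.6 area d 28.3 depth pt [ 392.7 -306.5    6.7]
top (423.7, 204.5) [12.4 12.9] [ 525.7 -424.7    8. ] circ 526.2 -425.0 d 42.9 area d 38.8 depth pt [ 525.8 -424.9    7. ]
side (340.8, 268.0) [12.6 14.6] [ 485.3 -330.9    8. ] circ 485.3 -330.6 d 44.9 area d 40.2 depth pt [ 485.6 -330.3    7.2]
side (308.5, 245.1) [8.5 9.6] [ 444.3 -219.3    8. ] circ 444.5 -219.1 d 33.4 area d 28.7 depth pt [ 444.5 -219.     7.6]
side (345.9, 230.9) [14.  17.6] [ 561.1 -214.6    8. ] circ 560.1 -214.1 d 58.7 area d 52.1 depth pt [ 561.5 -214.     7.4]
side (412.4, 224.8) [17.7 29.8] [ 742.2 -274.6    8. ] circ 735.8 -275.0 d 118.1 area d 74.9 depth pt [ 710.2 -314.    54.7]
```

View pics/z_top.png

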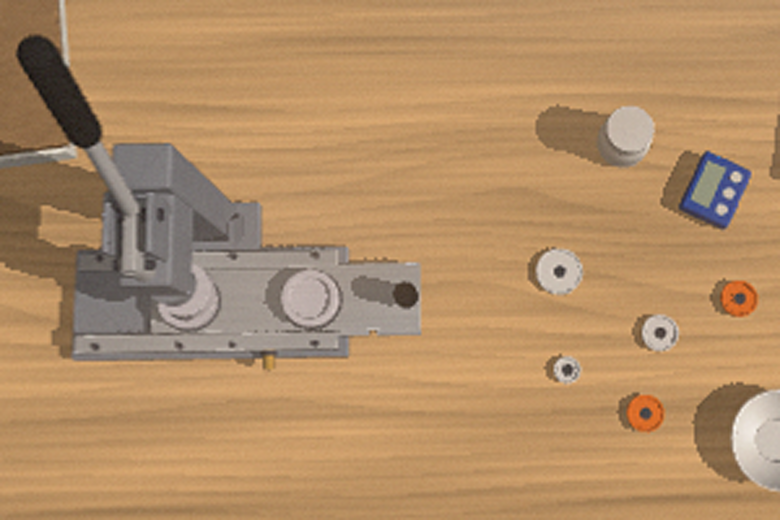

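View pics/z_side.png

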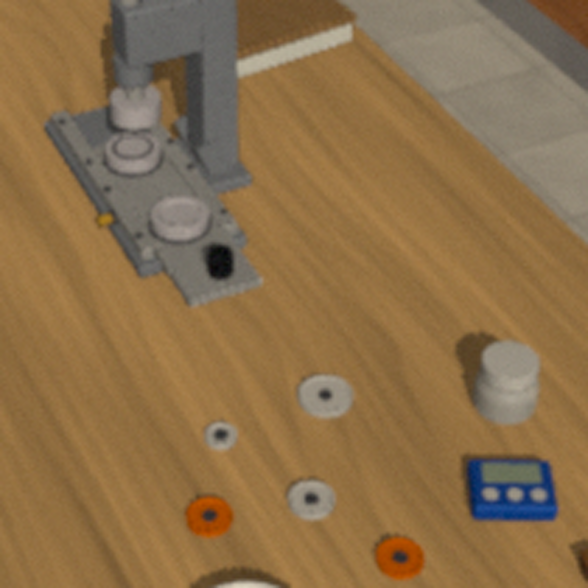

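Run:
```python
from h import *
im,d,c,T=load("top","top0")
for n,px in dict(die=(259,204),knob=(296,204),plateend=(301,204),bedFL=(168,227),bedFR=(273,227),bedBR=(272,185),headfront=(200,195),levertip=(156,110),pin=(243,229),plain=(212,204)).items():
    dp=np.median(d[px[1]-1:px[1]+2,px[0]-1:px[0]+2]); print(n,bydepth(c,T,[px],[dp])[0].round(1))
im,d,c,T=load("side","side0")
for n,px in dict(die=(294,168),knob=(308,181),lever=(306,12)).items():
    dp=np.median(d[px[1]-1:px[1]+2,px[0]-1:px[0]+2]); print(n,bydepth(c,T,[px],[dp])[0].round(1))
```

```text
die [532.3  77.5  44.6]
knob [526.1 -33.9  72.5]
plateend [531.7 -46.5  31. ]
bedFL [471.5 354.3  20.2]
bedFR [466.5  41.6   0.8]
bedBR [594.   42.3  18.7]
headfront [527.7 185.5 250.9]
levertip [642.2 189.4 494.3]
pin [460.  126.6  32.4]
plain [517.9 181.9 163.4]
die [526.7  66.4  47. ]
knob [525.8 -40.6  72.9]
lever [631.8 188.2 474. ]
```

```bash
cat >> h.py <<'E'
def yaw(o): R=np.array(o["tcp_rot"]); return np.degrees(np.arctan2(R[1,1],R[0,1]))
def plan(wps,g):
    """wps: list of (nrows,x,y,z,yaw) ; prints rows"""
    o=sensors.get_obs(); p=np.array(o["position"]); a=yaw(o); rows=[]
    for n,x,y,z,ya in wps:
        q=np.array([x,y,z],float); st=(q-p)/n; da=(((ya-a)+180)%360-180)/n
        for i in range(n):
            t=np.radians(a); ty=np.array([np.cos(t),np.sin(t)]); tx=np.array([-ty[1],ty[0]])*1.0
            # z down: x = y cross z
            tx=np.cross([ty[0],ty[1],0],[0,0,-1])
            s=st/1000
            rows.append([g,round(s@tx,4),round(s[:2]@ty,4),round(-s[2],4),round(-da,2)])
            a+=da
        p=q
    print("t",round(o["t"],2),"at",o["position"].round(1),"yaw",round(yaw(o),2),"gap",round(o["finger_gap"],1),"F",o["force"].round(1),"q",o["joint_pos"].round(0))
    print(str(rows).replace("], [","],\n["))
E
python3 - <<'E'
from h import *
plan([(7,150,400,330,140),(3,230,325,330,125)],0)
E
```

```text
t 0.15 at [138.  609.1 221.7] yaw 167.23 gap 87.2 F [-0.4 -0.  -0.6] q [ 92.  22.   0.  -0. -68. -15.]
[[0, np.float64(0.0288), np.float64(-0.0083), np.float64(-0.0155), np.float64(3.89)],
[0, np.float64(0.0281), np.float64(-0.0102), np.float64(-0.0155), np.float64(3.89)],
[0, np.float64(0.0274), np.float64(-0.0121), np.float64(-0.0155), np.float64(3.89)],
[0, np.float64(0.0265), np.float64(-0.0139), np.float64(-0.0155), np.float64(3.89)],
[0, np.float64(0.0255), np.float64(-0.0157), np.float64(-0.0155), np.float64(3.89)],
[0, np.float64(0.0244), np.float64(-0.0174), np.float64(-0.0155), np.float64(3.89)],
[0, np.float64(0.0231), np.float64(-0.019), np.float64(-0.0155), np.float64(3.89)],
[0, np.float64(0.002), np.float64(-0.0365), np.float64(-0.0), np.float64(5.0)],
[0, np.float64(-0.0012), np.float64(-0.0365), np.float64(-0.0), np.float64(5.0)],
[0, np.float64(-0.0044), np.float64(-0.0363), np.float64(-0.0), np.float64(5.0)]]
```

Call:
{"op": "drive_tool", "data": {"series": [[0,0.029,-0.008,-0.016,3.9],[0,0.028,-0.01,-0.016,3.9],[0,0.027,-0.012,-0.016,3.9],[0,0.027,-0.014,-0.016,3.9],[0,0.026,-0.016,-0.016,3.9],[0,0.024,-0.017,-0.016,3.9],[0,0.023,-0.019,-0.016,3.9],[0,0.002,-0.036,0,5],[0,-0.001,-0.036,0,5],[0,-0.004,-0.036,0,5]], "newtons": 20}}

```text
t: 1.15
position: [224.3, 313.9, 335.3]
tcp_rot: [[-0.833, -0.554, -0.001], [-0.554, 0.833, -0.009], [0.006, -0.007, -1.0]]
force: [0.5, 0.7, -0.5]
finger_gap: 87.3
```

```bash
sed -i 's/rows.append(\[g,\(.*\)\])$/rows.append([g]+[float(v) for v in [\1]])/' h.py
python3 - <<'E'
from h import *
plan([(4,330,220,320,110),(4,385,50,300,92),(2,400,-40,280,90)],0)
E
```

```text
t 1.15 at [224.3 313.9 335.3] yaw 123.63 gap 87.3 F [ 0.5  0.7 -0.5] q [ 79.  -6. -17.   0. -79. -45.]
[[0, -0.009, -0.0342, 0.0038, 3.41],
[0, -0.011, -0.0336, 0.0038, 3.41],
[0, -0.013, -0.0329, 0.0038, 3.41],
[0, -0.0149, -0.032, 0.0038, 3.41],
[0, 0.0016, -0.0446, 0.005, 4.5],
[0, -0.0019, -0.0446, 0.005, 4.5],
[0, -0.0054, -0.0443, 0.005, 4.5],
[0, -0.0089, -0.0438, 0.005, 4.5],
[0, -0.0059, -0.0452, 0.01, 1.0],
[0, -0.0067, -0.0451, 0.01, 1.0]]
```

Call:
{"op": "drive_tool", "data": {"series": [[0,-0.009,-0.034,0.004,3.4],[0,-0.011,-0.034,0.004,3.4],[0,-0.013,-0.033,0.004,3.4],[0,-0.015,-0.032,0.004,3.4],[0,0.002,-0.045,0.005,4.5],[0,-0.002,-0.045,0.005,4.5],[0,-0.005,-0.044,0.005,4.5],[0,-0.009,-0.044,0.005,4.5],[0,-0.006,-0.045,0.01,1],[0,-0.007,-0.045,0.01,1]]}}

```text
t: 2.15
position: [401.0, -56.6, 280.5]
tcp_rot: [[-1.0, 0.02, 0.003], [0.02, 1.0, -0.004], [-0.003, -0.004, -1.0]]
force: [1.1, 0.8, -1.0]
finger_gap: 87.0
```

Run:
```python
from h import *
im,d,c,T=snap("wrist","w1"); snap("side","s1")
print(vision.get_calibration("wrist")["tool_from_camera"])
plan([(6,485,-240,230,90),(4,486,-320,170,90)],0)
```

```text
[[ 9.99999967e-01  1.29186317e-05  2.56281836e-04 -1.18537139e+00]
 [ 7.50040438e-05 -9.69831776e-01 -2.43775145e-01 -6.60747529e+01]
 [ 2.45401027e-04  2.43775156e-01 -9.69831745e-01 -1.62232496e+02]
 [ 0.00000000e+00  0.00000000e+00  0.00000000e+00  1.00000000e+00]]
t 2.25 at [400.  -59.4 279.1] yaw 88.32 gap 86.6 F [-0.2  0.  -1. ] q [ 15.  -3. -22.   0. -71. -17.]
[[0, -0.015, -0.0297, 0.0082, -0.28],
[0, -0.0149, -0.0298, 0.0082, -0.28],
[0, -0.0148, -0.0298, 0.0082, -0.28],
[0, -0.0146, -0.0299, 0.0082, -0.28],
[0, -0.0145, -0.03, 0.0082, -0.28],
[0, -0.0143, -0.03, 0.0082, -0.28],
[0, -0.0002, -0.02, 0.015, -0.0],
[0, -0.0002, -0.02, 0.015, -0.0],
[0, -0.0002, -0.02, 0.015, -0.0],
[0, -0.0002, -0.02, 0.015, -0.0]]
```

View pics/w1.png

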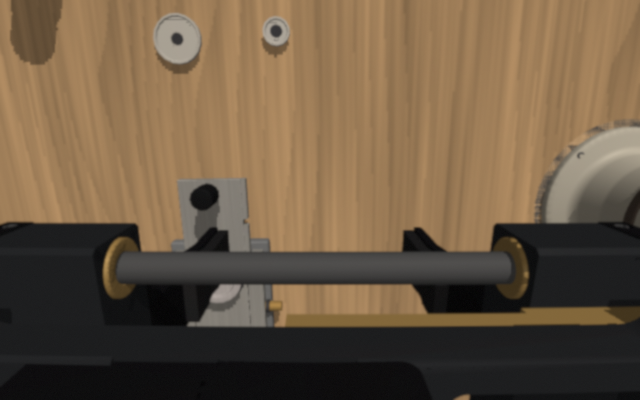

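View pics/s1.png

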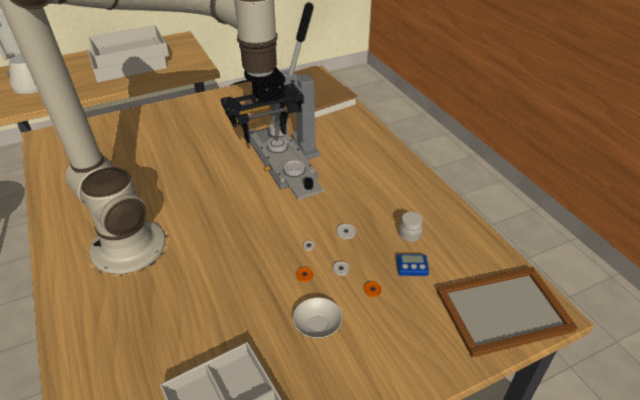

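Run:
```python
from h import *
plan([(7,486,-205,200,90),(3,486,-220,160,90)],0)
```

```text
t 2.25 at [400.  -59.4 279.1] yaw 88.32 gap 86.6 F [-0.2  0.  -1. ] q [ 15.  -3. -22.   0. -71. -17.]
[[0, -0.0129, -0.0204, 0.0113, -0.24],
[0, -0.0128, -0.0205, 0.0113, -0.24],
[0, -0.0127, -0.0205, 0.0113, -0.24],
[0, -0.0126, -0.0206, 0.0113, -0.24],
[0, -0.0126, -0.0206, 0.0113, -0.24],
[0, -0.0125, -0.0207, 0.0113, -0.24],
[0, -0.0124, -0.0208, 0.0113, -0.24],
[0, 0.0, -0.005, 0.0133, 0.0],
[0, 0.0, -0.005, 0.0133, 0.0],
[0, 0.0, -0.005, 0.0133, 0.0]]
```

Call:
{"op": "drive_tool", "data": {"series": [[0,-0.013,-0.02,0.011,-0.2],[0,-0.013,-0.02,0.011,-0.2],[0,-0.013,-0.021,0.011,-0.2],[0,-0.013,-0.021,0.011,-0.2],[0,-0.012,-0.021,0.011,-0.2],[0,-0.012,-0.021,0.011,-0.2],[0,-0.012,-0.021,0.011,-0.2],[0,0,-0.005,0.013,0],[0,0,-0.003,0.008,0],[0,0,0,0,0]]}}

```text
t: 3.25
position: [488.9, -218.1, 177.2]
tcp_rot: [[-1.0, 0.002, -0.001], [0.002, 1.0, -0.002], [0.001, -0.002, -1.0]]
force: [0.3, 1.2, -0.6]
finger_gap: 87.3
```

```bash
cat >> h.py <<'E'
def whites(im,d,c,T,z=8,mask=None,amin=150,verbose=True):
    h=cv2.cvtColor(im,cv2.COLOR_RGB2HSV)
    m=((h[...,1]<50)&(h[...,2]>120)).astype(np.uint8)*255
    m[225:]=0
    out=[]
    cs,_=cv2.findContours(m,cv2.RETR_EXTERNAL,cv2.CHAIN_APPROX_NONE)
    for k in cs:
        if cv2.contourArea(k)<amin: continue
        kk=onplane(c,T,k.reshape(-1,2),z)[:,:2].astype(np.float32)
        (cx,cy),ax,_=cv2.fitEllipse(kk)
        (ex,ey),rr=cv2.minEnclosingCircle(kk)
        u,v=k.reshape(-1,2).mean(0); 
        mm=np.zeros_like(m);cv2.drawContours(mm,[k],-1,255,-1);mm&=m
        ys,xs=np.nonzero(cv2.erode(mm,np.ones((5,5))))
        B=bydepth(c,T,np.c_[xs,ys],d[ys,xs]) if len(xs) else np.zeros((1,3))
        print("px",(u.round(1),v.round(1)),"ell",round(cx,1),round(cy,1),np.round(ax,1),"mec",round(ex,1),round(ey,1),round(2*rr,1),"depth med",np.median(B,0).round(1))
E
python3 - <<'E'
from h import *
im,d,c,T=snap("wrist","w2")
whites(im,d,c,T)
plan([(10,486,-329,60,90)],0)
E
```

```text
px (np.float64(359.6), np.float64(182.4)) ell 446.5 -217.3 [29.6 30.6] mec 446.7 -217.2 31.3 depth med [ 446.7 -217.4    6.4]
px (np.float64(240.9), np.float64(187.5)) ell 563.3 -212.0 [53.7 55.1] mec 563.4 -212.2 55.9 depth med [ 563.4 -212.6    6.2]
px (np.float64(43.6), np.float64(93.9)) ell 750.8 -300.5 [60. 97.] mec 741.6 -293.0 103.8 depth med [ 714.3 -300.6   59.9]
px (np.float64(317.6), np.float64(61.6)) ell 487.6 -328.4 [41.5 42.6] mec 487.4 -328.3 43.4 depth med [ 488.2 -328.     6.4]
t 3.3 at [ 489.2 -217.9  177.9] yaw 89.9 gap 86.9 F [ 0.6  0.4 -0.5] q [ -7.  16. -16.   0. -58.   6.]
[[0, 0.0003, -0.0111, 0.0118, -0.01],
[0, 0.0003, -0.0111, 0.0118, -0.01],
[0, 0.0003, -0.0111, 0.0118, -0.01],
[0, 0.0003, -0.0111, 0.0118, -0.01],
[0, 0.0003, -0.0111, 0.0118, -0.01],
[0, 0.0003, -0.0111, 0.0118, -0.01],
[0, 0.0003, -0.0111, 0.0118, -0.01],
[0, 0.0003, -0.0111, 0.0118, -0.01],
[0, 0.0003, -0.0111, 0.0118, -0.01],
[0, 0.0003, -0.0111, 0.0118, -0.01]]
```

View pics/w2.png

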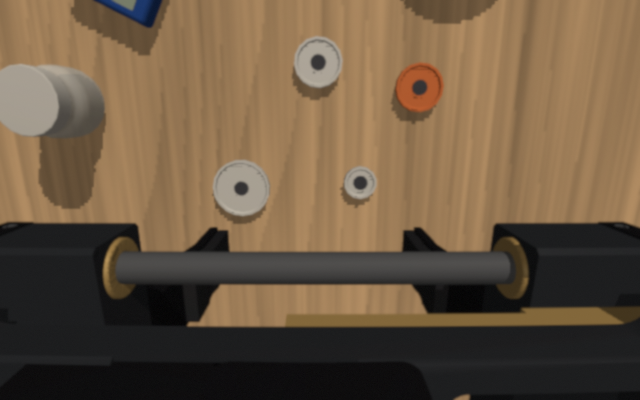

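Call:
{"op": "drive_tool", "data": {"series": [[0,0,-0.011,0.012,0],[0,0,-0.011,0.012,0],[0,0,-0.011,0.012,0],[0,0,-0.011,0.012,0],[0,0,-0.011,0.012,0],[0,0,-0.011,0.012,0],[0,0,-0.011,0.012,0],[0,0,-0.011,0.012,0],[0,0,-0.011,0.012,0],[0,0,-0.011,0.012,0]]}}

```text
t: 4.3
position: [491.0, -336.6, 50.8]
tcp_rot: [[-1.0, -0.001, 0.005], [-0.001, 1.0, -0.004], [-0.005, -0.004, -1.0]]
force: [0.1, 0.7, -0.7]
finger_gap: 86.5
```

Run:
```python
from h import *
plan([(7,487.5,-328.4,8,90),(3,487.5,-328.4,5,90)],0)
```

```text
t 4.3 at [ 491.  -336.6   50.8] yaw 90.07 gap 86.5 F [ 0.1  0.7 -0.7] q [-19.  29. -16.   0. -45.  19.]
[[0, 0.0005, 0.0012, 0.0061, 0.01],
[0, 0.0005, 0.0012, 0.0061, 0.01],
[0, 0.0005, 0.0012, 0.0061, 0.01],
[0, 0.0005, 0.0012, 0.0061, 0.01],
[0, 0.0005, 0.0012, 0.0061, 0.01],
[0, 0.0005, 0.0012, 0.0061, 0.01],
[0, 0.0005, 0.0012, 0.0061, 0.01],
[0, 0.0, 0.0, 0.001, -0.0],
[0, 0.0, 0.0, 0.001, -0.0],
[0, 0.0, 0.0, 0.001, -0.0]]
```

Call:
{"op": "drive_tool", "data": {"series": [[0,0.001,0.002,0.005,0],[0,0.001,0.002,0.005,0],[0,0.001,0.002,0.005,0],[0,0.001,0.001,0.005,0],[0,0,0.001,0.005,0],[0,0,0.001,0.005,0],[0,0,0,0.004,0],[0,0,0,0.002,0],[0,0,0,0,0],[0,0,0,0,0]]}}

```text
t: 5.3
position: [487.0, -326.9, 10.8]
tcp_rot: [[-1.0, -0.002, 0.005], [-0.002, 1.0, -0.004], [-0.005, -0.004, -1.0]]
force: [0.4, -0.2, 0.4]
finger_gap: 86.8
```

Run:
```python
from h import *
im,d,c,T=snap("wrist","w3")
plan([(7,487.5,-328.4,5,90),(3,487.5,-328.4,5,90)],0)
```

```text
t 5.35 at [ 487.  -326.9   10.9] yaw 90.11 gap 86.9 F [-0.2  0.1 -0. ] q [-18.  31. -19.   0. -39.  18.]
[[0, -0.0001, -0.0002, 0.0008, 0.02],
[0, -0.0001, -0.0002, 0.0008, 0.02],
[0, -0.0001, -0.0002, 0.0008, 0.02],
[0, -0.0001, -0.0002, 0.0008, 0.02],
[0, -0.0001, -0.0002, 0.0008, 0.02],
[0, -0.0001, -0.0002, 0.0008, 0.02],
[0, -0.0001, -0.0002, 0.0008, 0.02],
[0, 0.0, 0.0, -0.0, -0.0],
[0, 0.0, 0.0, -0.0, -0.0],
[0, 0.0, 0.0, -0.0, -0.0]]
```

View pics/w3.png

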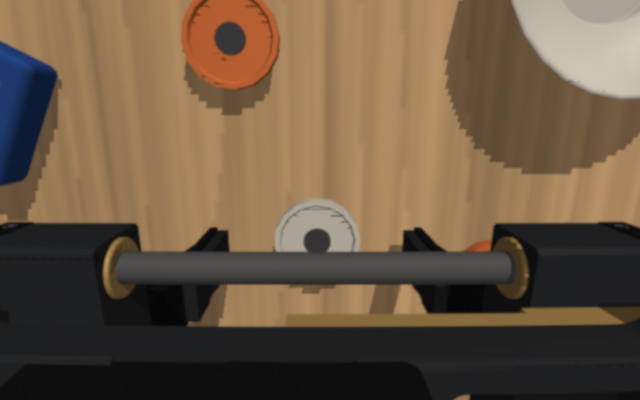

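```bash
cat >> h.py <<'E'
from scipy.optimize import least_squares
def arc(im,c,T,roi,z,R=22,s=60,v=110):
    h=cv2.cvtColor(im,cv2.COLOR_RGB2HSV); x0,y0,x1,y1=roi
    m=((h[...,1]<s)&(h[...,2]>v)).astype(np.uint8)
    n=np.zeros_like(m);n[y0:y1,x0:x1]=m[y0:y1,x0:x1]
    k=max(cv2.findContours(n,cv2.RETR_EXTERNAL,cv2.CHAIN_APPROX_NONE)[0],key=cv2.contourArea).reshape(-1,2)
    k=k[(k[:,1]>y0+1)&(k[:,1]<y1-3)&(k[:,0]>x0+1)&(k[:,0]<x1-2)]
    P=onplane(c,T,k,z)[:,:2]
    f=lambda q:np.hypot(P[:,0]-q[0],P[:,1]-q[1])-q[2]
    s1=least_squares(f,[*P.mean(0),R],loss="soft_l1"); 
    s2=least_squares(lambda q:f([*q,R]),s1.x[:2],loss="soft_l1").x
    print("arc free",s1.x.round(2),"fixedR",s2.round(2),"rms",np.std(s1.fun).round(2),len(P)); return s2
E
python3 - <<'E'
from h import *
im,d,c,T=load("wrist","w3")
arc(im,c,T,(262,180,372,248),8)
print(proj(c,T,[[487,-326.9,8]]))
E
```

```text
arc free [ 487.49 -339.42   14.08] fixedR [ 487.48 -328.51] rms 5.47 172
[[317.68545765 245.29837643]]
```

Call:
{"op": "drive_tool", "data": {"series": [[0,0,-0.001,0.002,0],[0,0,-0.001,0.002,0],[0,0,0,0.001,0],[0,0,0,0.001,0],[0,0,0,0,0],[0,0,0,0,0],[0,0,0,0,0],[0,0,0,0,0],[0,0,0,0,0],[0,0,0,0,0]]}}

```text
t: 6.35
position: [487.4, -329.5, 4.9]
tcp_rot: [[-1.0, -0.002, 0.006], [-0.002, 1.0, -0.004], [-0.006, -0.004, -1.0]]
force: [0.5, 0.1, 0.3]
finger_gap: 87.1
```

Run:
```python
from h import *
plan([(10,487.5,-328.4,5,90)],0)
```

```text
t 6.35 at [ 487.4 -329.5    4.9] yaw 90.09 gap 87.1 F [0.5 0.1 0.3] q [-18.  32. -19.   0. -38.  18.]
[[0, -0.0, 0.0001, -0.0, 0.01],
[0, -0.0, 0.0001, -0.0, 0.01],
[0, -0.0, 0.0001, -0.0, 0.01],
[0, -0.0, 0.0001, -0.0, 0.01],
[0, -0.0, 0.0001, -0.0, 0.01],
[0, -0.0, 0.0001, -0.0, 0.01],
[0, -0.0, 0.0001, -0.0, 0.01],
[0, -0.0, 0.0001, -0.0, 0.01],
[0, -0.0, 0.0001, -0.0, 0.01],
[0, -0.0, 0.0001, -0.0, 0.01]]
```

Call:
{"op": "drive_tool", "data": {"series": [[0.3,0,0.001,0,0],[0.5,0,0,0,0],[0.6,0,0,0,0],[0.6,0,0,0,0],[0.6,0,0,0,0],[0.6,0,0,0,0],[0.6,0,0,0,0],[0.6,0,0,0,0],[0.6,0,0,0,0],[0.6,0,0,0,0]], "newtons": 20}}

```text
t: 7.35
position: [487.4, -328.4, 5.0]
tcp_rot: [[-1.0, -0.002, 0.006], [-0.002, 1.0, -0.004], [-0.006, -0.004, -1.0]]
force: [-0.2, 0.1, -0.2]
finger_gap: 42.5
```

Run:
```python
from h import *
im,d,c,T=snap("wrist","w4")
plan([(10,487.5,-250,140,90)],0.6)
```

```text
t 7.4 at [ 487.4 -328.4    5. ] yaw 90.1 gap 42.0 F [0.3 0.5 0.3] q [-18.  32. -19.   0. -38.  18.]
[[0.6, -0.0, 0.0078, -0.0135, 0.01],
[0.6, -0.0, 0.0078, -0.0135, 0.01],
[0.6, -0.0, 0.0078, -0.0135, 0.01],
[0.6, -0.0, 0.0078, -0.0135, 0.01],
[0.6, -0.0, 0.0078, -0.0135, 0.01],
[0.6, -0.0, 0.0078, -0.0135, 0.01],
[0.6, -0.0, 0.0078, -0.0135, 0.01],
[0.6, -0.0, 0.0078, -0.0135, 0.01],
[0.6, -0.0, 0.0078, -0.0135, 0.01],
[0.6, -0.0, 0.0078, -0.0135, 0.01]]
```

View pics/w4.png

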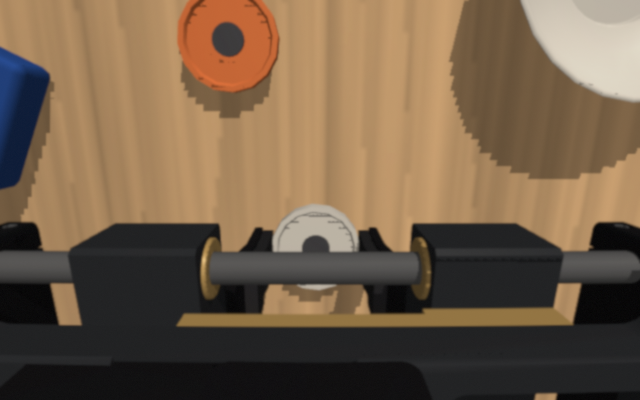

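Call:
{"op": "drive_tool", "data": {"series": [[0.6,0,0,-0.004,0],[0.6,0,0,-0.01,0],[0.6,0,0.002,-0.016,0],[0.6,0.004,0.008,-0.02,0],[0.6,0.008,0.016,-0.02,-4],[0.6,0.012,0.024,-0.02,-7],[0.6,0.01,0.03,-0.02,-7],[0.6,0.006,0.035,-0.02,-7],[0.6,0.002,0.037,-0.015,-7],[0.6,-0.003,0.037,-0.01,-7]]}}

```text
t: 8.4
position: [391.6, -152.9, 168.5]
tcp_rot: [[-0.763, -0.647, 0.011], [-0.647, 0.763, -0.005], [-0.005, -0.011, -1.0]]
force: [0.6, 0.5, 0.7]
finger_gap: 42.2
```

Run:
```python
from h import *
plan([(10,410,65,190,180)],0.6)
```

```text
t 8.4 at [ 391.6 -152.9  168.5] yaw 130.31 gap 42.2 F [0.6 0.5 0.7] q [  1.   4. -32.   0. -53.  39.]
[[0.6, -0.0155, 0.0154, -0.0022, -4.97],
[0.6, -0.0168, 0.014, -0.0022, -4.97],
[0.6, -0.0179, 0.0125, -0.0022, -4.97],
[0.6, -0.0189, 0.0109, -0.0022, -4.97],
[0.6, -0.0198, 0.0092, -0.0022, -4.97],
[0.6, -0.0205, 0.0075, -0.0022, -4.97],
[0.6, -0.0211, 0.0057, -0.0022, -4.97],
[0.6, -0.0215, 0.0038, -0.0022, -4.97],
[0.6, -0.0218, 0.002, -0.0022, -4.97],
[0.6, -0.0219, 0.0001, -0.0022, -4.97]]
```

Call:
{"op": "drive_tool", "data": {"series": [[0.6,-0.017,0.017,-0.002,-5.5],[0.6,-0.018,0.015,-0.002,-5.5],[0.6,-0.02,0.014,-0.002,-5.5],[0.6,-0.021,0.012,-0.002,-5.5],[0.6,-0.022,0.01,-0.002,-5.5],[0.6,-0.023,0.008,-0.002,-5.5],[0.6,-0.023,0.005,-0.002,-5.5],[0.6,-0.022,0.003,-0.002,-5],[0.6,-0.014,0.001,-0.001,-3],[0.6,0,0,0,0]]}}

```text
t: 9.4
position: [398.2, 62.1, 197.8]
tcp_rot: [[-0.014, -0.999, 0.033], [-1.0, 0.014, 0.002], [-0.002, -0.033, -0.999]]
force: [0.6, -0.3, -0.5]
finger_gap: 42.5
```

Run:
```python
from h import *
im,d,c,T=snap("wrist","w5"); print(T.round(2))
plan([(10,410,65,190,180)],0.6); print(sensors.get_obs()["tcp_rot"])
```

```text
[[-1.0000e-02  9.8000e-01  2.1000e-01  4.6047e+02]
 [-1.0000e+00 -1.0000e-02 -0.0000e+00  6.1140e+01]
 [-0.0000e+00 -2.1000e-01  9.8000e-01  3.6215e+02]
 [ 0.0000e+00  0.0000e+00  0.0000e+00  1.0000e+00]]
t 9.45 at [398.1  61.5 197.7] yaw 179.12 gap 42.2 F [-0.1 -0.   0.2] q [ 33.  -0. -32.   1. -56.  56.]
[[0.6, -0.0004, -0.0012, 0.0008, -0.09],
[0.6, -0.0004, -0.0012, 0.0008, -0.09],
[0.6, -0.0004, -0.0012, 0.0008, -0.09],
[0.6, -0.0004, -0.0012, 0.0008, -0.09],
[0.6, -0.0004, -0.0012, 0.0008, -0.09],
[0.6, -0.0004, -0.0012, 0.0008, -0.09],
[0.6, -0.0004, -0.0012, 0.0008, -0.09],
[0.6, -0.0004, -0.0012, 0.0008, -0.09],
[0.6, -0.0004, -0.0012, 0.0008, -0.09],
[0.6, -0.0004, -0.0012, 0.0008, -0.09]]
[[-0.01523047 -0.99934876  0.03271223]
 [-0.99988143  0.01529654  0.00177033]
 [-0.00226957 -0.03268139 -0.99946324]]
```

View pics/w5.png

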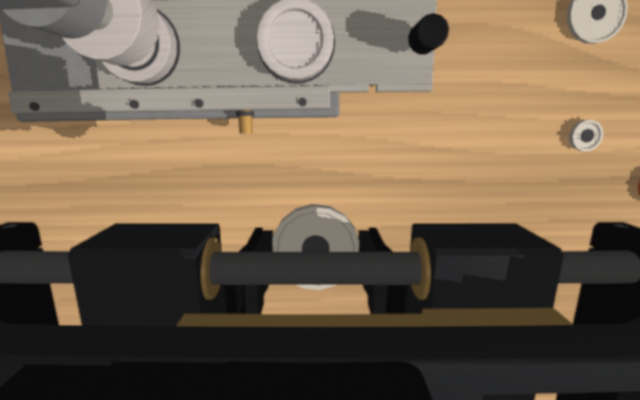

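Call:
{"op": "drive_tool", "data": {"series": [[0.6,0,-0.003,0,0],[0.6,0,-0.005,0,0],[0.6,0,-0.006,0,0],[0.6,0,-0.006,0,0],[0.6,0,-0.006,0,0],[0.6,0,-0.006,0,0],[0.6,0,-0.005,0,0],[0.6,0,-0.002,0,0],[0.6,0,0,0,0],[0.6,0,0,0,0]]}}

```text
t: 10.45
position: [440.6, 57.7, 198.9]
tcp_rot: [[-0.022, -0.999, 0.032], [-1.0, 0.022, 0.001], [-0.002, -0.032, -1.0]]
force: [-1.2, 0.6, -0.3]
finger_gap: 42.4
```

Run:
```python
from h import *
im,d,c,T=snap("wrist","w6"); print(T.round(2)); o=sensors.get_obs();print(o["position"],o["tcp_rot"])
cv2.imwrite("pics/w6z.png",cv2.resize(cv2.cvtColor(im[0:150,200:500],cv2.COLOR_RGB2BGR),None,fx=2.6,fy=2.6,interpolation=cv2.INTER_CUBIC))
```

```text
[[-2.0000e-02  9.8000e-01  2.1000e-01  5.0307e+02]
 [-1.0000e+00 -2.0000e-02 -1.0000e-02  5.6340e+01]
 [-0.0000e+00 -2.1000e-01  9.8000e-01  3.6312e+02]
 [ 0.0000e+00  0.0000e+00  0.0000e+00  1.0000e+00]]
[440.58589862  57.70289484 198.92155108] [[-0.02228039 -0.99924924  0.03169445]
 [-0.99975028  0.02232365  0.00101163]
 [-0.0017184  -0.031664   -0.99949709]]
```

View pics/w6z.png

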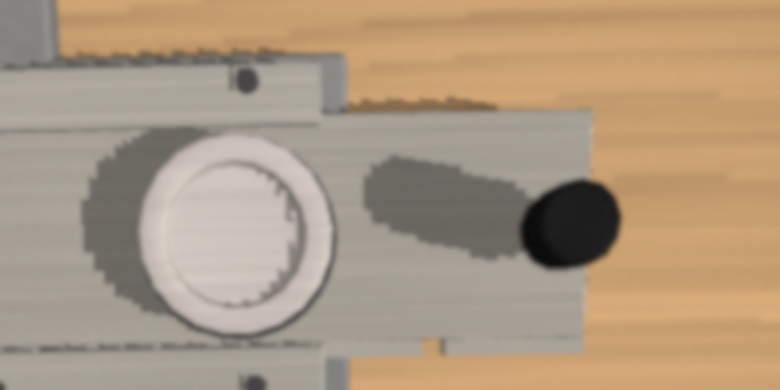

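```bash
cat >> h.py <<'E'
def cloud(im,d,c,T):
    v,u=np.mgrid[0:400,0:640]; px=np.c_[u.ravel(),v.ravel()]
    return bydepth(c,T,px,d.ravel()).reshape(400,640,3)
def circ(P,R=None):
    f=lambda q:np.hypot(P[:,0]-q[0],P[:,1]-q[1])-q[2]
    s=least_squares(f,[*P.mean(0)[:2],30],loss="soft_l1"); return s.x.round(2),np.std(s.fun).round(2)
def seg(im,d,c,T,roi,zlo,zhi,zp,close=0):
    C=cloud(im,d,c,T); x0,y0,x1,y1=roi
    m=np.zeros((400,640),np.uint8); s=C[y0:y1,x0:x1,2]; m[y0:y1,x0:x1]=(s>zlo)&(s<zhi)&(d[y0:y1,x0:x1]>0)
    k=max(cv2.findContours(m,cv2.RETR_EXTERNAL,cv2.CHAIN_APPROX_NONE)[0],key=cv2.contourArea).reshape(-1,2)
    mm=np.zeros_like(m);cv2.drawContours(mm,[k.reshape(-1,1,2)],-1,1,-1)
    z=C[...,2][(cv2.erode(m,np.ones((3,3)))>0)]
    P=onplane(c,T,k,zp); (cx,cy),rr=cv2.minEnclosingCircle(P[:,:2].astype(np.float32))
    print("z med",np.median(z).round(2),"circle",*circ(P),"mec",round(cx,2),round(cy,2),round(2*rr,2))
    return k
E
python3 - <<'E'
from h import *
for f in ("w5","w6"):
    im,d,c,T=load("wrist",f)
    print(f)
    if f=="w6":
        seg(im,d,c,T,(240,30,335,140),44.5,60,48.5)
        seg(im,d,c,T,(395,60,445,110),66,80,72)
    else:
        seg(im,d,c,T,(240,1,345,90),44.5,60,48.5)
        seg(im,d,c,T,(395,1,460,70),66,80,72)
im,d,c,T=load("top","top0")
seg(im,d,c,T,(240,185,280,225),44,60,48.5)
seg(im,d,c,T,(285,190,306,215),62,80,72)
im,d,c,T=load("side","side0")
seg(im,d,c,T,(275,150,315,185),41,60,48.5)
seg(im,d,c,T,(298,170,320,195),62,80,72)
# plate edges slope in w6
im,d,c,T=load("wrist","w6"); C=cloud(im,d,c,T)
g=[]
for u in range(340,420,4):
    col=C[95:150,u]; 
    z=col[:,2]; i=np.where(z>20)[0]
    g.append(C[95+i.max(),u])
g=np.array(g); print(g[::4].round(1), np.degrees(np.polyfit(g[:,1],g[:,0],1)[0]))
E
```

```text
w5
z med 48.46 circle [531.3   78.1   32.15] 0.71 mec 531.69 78.1 65.99
z med 72.02 circle [530.47 -30.43  13.08] 0.34 mec 530.45 -30.43 27.5
w6
z med 48.43 circle [531.85  78.03  32.1 ] 0.3 mec 532.01 78.13 65.53
z med 72.04 circle [531.24 -30.37  12.9 ] 0.38 mec 530.89 -30.24 27.25
z med 48.41 circle [530.9   77.99  31.59] 0.79 mec 531.02 77.91 65.69
z med 72.14 circle [530.03 -31.64  12.16] 0.87 mec 530.49 -31.5 26.75
z med 46.55 circle [530.49  73.92  34.15] 2.2 mec 530.53 73.55 75.18
z med 72.39 circle [528.91 -37.09  15.2 ] 1.93 mec 528.44 -37.59 35.59
[[490.6  33.4  30.5]
 [490.3  18.1  29.4]
 [490.    3.2  31.5]
 [490.6 -12.   31.4]
 [490.3 -27.7  29.5]] 3.7836031184488896
```

Run:
```python
from h import *
im,d,c,T=load("top","top0"); C=cloud(im,d,c,T)
# bed ends along front gib rows
for v in (216,220,222,224,226):
    z=C[v,150:320,2]; i=np.where(z>12)[0]+150
    print(v,C[v,i.min()].round(1),C[v,i.max()].round(1), [C[v,u].round(1).tolist() for u in (266,270,272,274)][:4])
for v in range(160,206,5): print(v,[C[v,u].round(0).tolist() for u in range(180,226,6)])
```

```text
216 [505.  353.9  17.3] [495.  -46.1  33.9] [[497.4, 58.5, 32.1], [497.2, 46.6, 31.6], [497.0, 40.6, 32.1], [497.0, 34.7, 31.6]]
220 [492.8 355.8  18.8] [486.5  39.5  16.8] [[484.9, 57.8, 37.2], [486.4, 48.2, 19.6], [485.9, 41.7, 23.4], [488.2, 38.8, -1.8]]
222 [ 380.2  -97.4 1114.3] [480.4  39.6  16.7] [[479.0, 57.7, 37.2], [480.3, 48.2, 20.1], [480.0, 41.9, 21.7], [481.8, 38.5, 0.8]]
224 [480.6 355.   19.4] [474.5  39.8  15.2] [[473.8, 59.1, 27.7], [474.3, 48.3, 19.3], [474.1, 42.1, 20.2], [475.7, 38.6, -0.1]]
226 [ 380.2  -97.4 1114.3] [468.3  39.5  17. ] [[468.6, 60.5, 18.1], [468.3, 48.3, 18.8], [468.2, 42.4, 18.3], [469.2, 38.1, 4.3]]
160 [[591.0, 202.0, 342.0], [592.0, 191.0, 334.0], [609.0, 200.0, 271.0], [609.0, 187.0, 269.0], [609.0, 172.0, 271.0], [619.0, 170.0, 231.0], [633.0, 170.0, 179.0], [680.0, 201.0, 2.0]]
165 [[590.0, 217.0, 300.0], [584.0, 196.0, 321.0], [602.0, 208.0, 250.0], [590.0, 177.0, 298.0], [601.0, 178.0, 252.0], [607.0, 171.0, 227.0], [621.0, 171.0, 174.0], [636.0, 171.0, 113.0]]
170 [[578.0, 217.0, 299.0], [578.0, 203.0, 301.0], [580.0, 192.0, 292.0], [
[... 720 characters left out ...]
89.0], [534.0, 192.0, 287.0], [535.0, 181.0, 280.0], [540.0, 177.0, 248.0], [547.0, 174.0, 212.0], [579.0, 209.0, 32.0], [578.0, 190.0, 37.0]]
195 [[568.0, 322.0, 19.0], [529.0, 220.0, 249.0], [522.0, 192.0, 286.0], [527.0, 189.0, 256.0], [527.0, 176.0, 251.0], [534.0, 173.0, 211.0], [548.0, 182.0, 127.0], [564.0, 191.0, 31.0]]
200 [[553.0, 321.0, 20.0], [553.0, 304.0, 19.0], [517.0, 206.0, 246.0], [517.0, 193.0, 242.0], [517.0, 179.0, 241.0], [521.0, 173.0, 210.0], [534.0, 181.0, 130.0], [536.0, 170.0, 111.0]]
205 [[538.0, 321.0, 19.0], [537.0, 303.0, 20.0], [537.0, 284.0, 21.0], [535.0, 263.0, 31.0], [513.0, 197.0, 182.0], [515.0, 186.0, 168.0], [520.0, 180.0, 131.0], [531.0, 187.0, 47.0]]
```

Run:
```python
from h import *
im,d,c,T=load("top","top0"); C=cloud(im,d,c,T)
for lo,hi,zt,rr in ((172,268,12,(212,240)),(175,268,25,(205,235)),):
    g=[]
    for u in range(lo,hi,2):
        z=C[rr[0]:rr[1],u,2]; i=np.where(z>zt)[0]
        if len(i): g.append(C[rr[0]+i.max(),u,:2])
    g=np.array(g); k=np.median(g[:,0]); f=cv2.fitLine(g.astype(np.float32),cv2.DIST_HUBER,0,.01,.01).ravel(); print(f.round(3), np.degrees(np.arctan(f[0]/f[1])), g[::8].round(0).tolist())
plan([(8,445,60,190,115),(2,455,65,180,90)],0.6)
```

```text
[4.00000e-03 1.00000e+00 4.67713e+02 2.03180e+02] 0.22054428 [[469.0, 344.0], [468.0, 296.0], [469.0, 246.0], [468.0, 198.0], [467.0, 151.0], [466.0, 103.0]]
[5.00000e-03 1.00000e+00 4.74990e+02 2.00967e+02] 0.30179623 [[476.0, 329.0], [475.0, 282.0], [477.0, 233.0], [476.0, 185.0], [475.0, 138.0], [474.0, 91.0]]
t 10.5 at [440.6  57.7 198.9] yaw 178.72 gap 42.1 F [-0.5 -0.   0.2] q [ 29.   4. -27.   1. -57.  59.]
[[0.6, -0.0003, -0.0005, 0.0011, 7.97],
[0.6, -0.0004, -0.0005, 0.0011, 7.97],
[0.6, -0.0004, -0.0004, 0.0011, 7.97],
[0.6, -0.0005, -0.0004, 0.0011, 7.97],
[0.6, -0.0005, -0.0003, 0.0011, 7.97],
[0.6, -0.0006, -0.0002, 0.0011, 7.97],
[0.6, -0.0006, -0.0001, 0.0011, 7.97],
[0.6, -0.0006, -0.0001, 0.0011, 7.97],
[0.6, -0.0056, 0.0002, 0.005, 12.5],
[0.6, -0.0054, 0.0014, 0.005, 12.5]]
```

Press axis is about 0.3° from world y, so effectively aligned. Turning back, then over the die.

Call:
{"op": "drive_tool", "data": {"series": [[0.6,0,0,0,5],[0.6,0,0,0,8],[0.6,0,0,0,8],[0.6,0,0,0,8],[0.6,0,0,0,8],[0.6,0,0,0,8],[0.6,0,0,0,8],[0.6,0,0,0,8],[0.6,0,0,0,8],[0.6,0,0,0,8]]}}

```text
t: 11.5
position: [438.0, 58.1, 199.7]
tcp_rot: [[-0.988, -0.152, 0.032], [-0.152, 0.988, 0.002], [-0.032, -0.003, -0.999]]
force: [-0.1, -0.4, -0.3]
finger_gap: 42.3
```

Run:
```python
from h import *
plan([(10,531.5,78,130,90)],0.6);print(sensors.get_obs()["tcp_rot"].round(3))
```

```text
t 11.5 at [438.   58.1 199.7] yaw 98.75 gap 42.3 F [-0.1 -0.4 -0.3] q [ 29.   4. -27.   1. -57. -21.]
[[0.6, -0.0095, 0.0005, 0.007, 0.87],
[0.6, -0.0095, 0.0007, 0.007, 0.87],
[0.6, -0.0095, 0.0008, 0.007, 0.87],
[0.6, -0.0095, 0.001, 0.007, 0.87],
[0.6, -0.0095, 0.0011, 0.007, 0.87],
[0.6, -0.0095, 0.0013, 0.007, 0.87],
[0.6, -0.0095, 0.0014, 0.007, 0.87],
[0.6, -0.0094, 0.0016, 0.007, 0.87],
[0.6, -0.0094, 0.0017, 0.007, 0.87],
[0.6, -0.0094, 0.0018, 0.007, 0.87]]
[[-0.988 -0.152  0.032]
 [-0.152  0.988  0.002]
 [-0.032 -0.003 -0.999]]
```

Call:
{"op": "drive_tool", "data": {"series": [[0.6,-0.012,0.001,0.008,1.5],[0.6,-0.014,0.001,0.01,1.5],[0.6,-0.014,0.001,0.01,1.5],[0.6,-0.014,0.001,0.01,1.5],[0.6,-0.013,0.002,0.01,1.5],[0.6,-0.012,0.003,0.01,1.2],[0.6,-0.006,0.003,0.006,0],[0.6,0,0.002,0,0],[0.6,0,0.001,0,0],[0.6,0,0,0,0]]}}

```text
t: 12.5
position: [530.7, 83.0, 132.6]
tcp_rot: [[-0.999, -0.014, 0.033], [-0.014, 1.0, 0.002], [-0.033, 0.002, -0.999]]
force: [-0.5, -0.2, 0.2]
finger_gap: 42.0
```

Run:
```python
from h import *
plan([(10,531.5,78,80,90)],0.6);print(sensors.get_obs()["tcp_rot"].round(4))
```

```text
t 12.5 at [530.7  83.  132.6] yaw 90.8 gap 42.0 F [-0.5 -0.2  0.2] q [ 27.  18. -21.   1. -50. -26.]
[[0.6, -0.0001, -0.0005, 0.0053, 0.08],
[0.6, -0.0001, -0.0005, 0.0053, 0.08],
[0.6, -0.0001, -0.0005, 0.0053, 0.08],
[0.6, -0.0001, -0.0005, 0.0053, 0.08],
[0.6, -0.0001, -0.0005, 0.0053, 0.08],
[0.6, -0.0001, -0.0005, 0.0053, 0.08],
[0.6, -0.0001, -0.0005, 0.0053, 0.08],
[0.6, -0.0001, -0.0005, 0.0053, 0.08],
[0.6, -0.0001, -0.0005, 0.0053, 0.08],
[0.6, -0.0001, -0.0005, 0.0053, 0.08]]
[[-0.9994 -0.0139  0.033 ]
 [-0.0138  0.9999  0.0025]
 [-0.033   0.002  -0.9995]]
```

Call:
{"op": "drive_tool", "data": {"series": [[0.6,0,-0.001,0.006,0.4],[0.6,0,-0.001,0.009,0.4],[0.6,0,-0.001,0.01,0],[0.6,0,-0.001,0.01,0],[0.6,0,-0.001,0.01,0],[0.6,0,0,0.009,0],[0.6,0,0,0.007,0],[0.6,0,0,0.002,0],[0.6,0,0,0,0],[0.6,0,0,0,0]]}}

```text
t: 13.5
position: [531.9, 77.3, 64.6]
tcp_rot: [[-0.999, 0.0, 0.033], [0.0, 1.0, 0.003], [-0.033, 0.003, -0.999]]
force: [0.4, 0.2, -1.0]
finger_gap: 42.4
```

Run:
```python
from h import *
plan([(5,531.5,78,54,90)],0.6);print(sensors.get_obs()["tcp_rot"].round(4))
snap("side","s2");im,d,c,T=snap("wrist","w7")
z=cv2.imread("pics/s2.png")[60:220,200:380]; cv2.imwrite("pics/s2z.png",cv2.resize(z,None,fx=3.7,fy=3.7,interpolation=cv2.INTER_CUBIC))
```

```text
t 13.5 at [531.9  77.3  64.6] yaw 90.0 gap 42.4 F [ 0.4  0.2 -1. ] q [ 26.  23. -25.   1. -40. -27.]
[[0.6, 0.0001, 0.0001, 0.0021, -0.0],
[0.6, 0.0001, 0.0001, 0.0021, -0.0],
[0.6, 0.0001, 0.0001, 0.0021, -0.0],
[0.6, 0.0001, 0.0001, 0.0021, -0.0],
[0.6, 0.0001, 0.0001, 0.0021, -0.0]]
[[-9.994e-01  0.000e+00  3.320e-02]
 [ 1.000e-04  1.000e+00  2.600e-03]
 [-3.320e-02  2.600e-03 -9.994e-01]]
```

View pics/s2z.png

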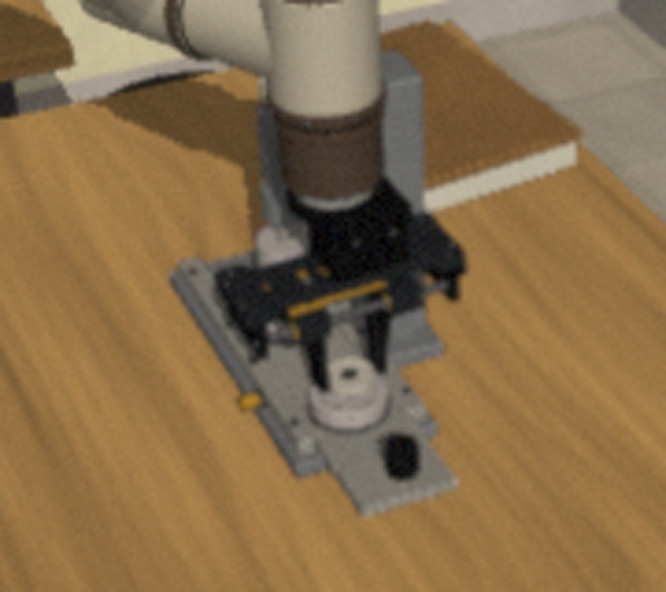

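View pics/w7.png

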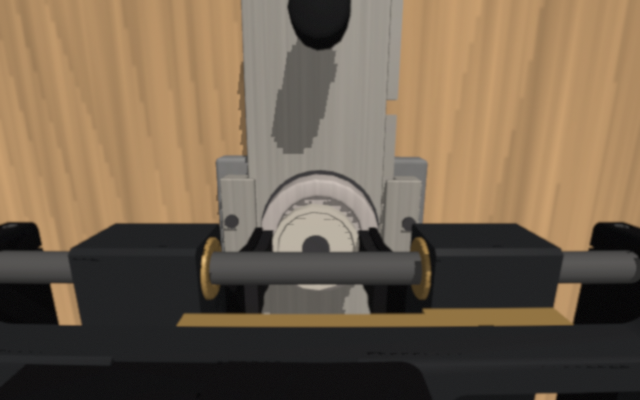

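Run:
```python
from h import *
im,d,c,T=load("wrist","w7"); C=cloud(im,d,c,T)
from scipy.optimize import least_squares
pts=[];bk=[]
for v in range(165,235):
    z=C[v,230:410,2]; i=np.where((z>45)&(z<52))[0]+230
    if len(i)>3: pts+= [(i.min(),v),(i.max(),v)]
for u in range(265,378):
    z=C[150:250,u,2]; i=np.where((z>45.5)&(z<52))[0]
    if len(i): pts.append((u,150+i.min()))
P=onplane(c,T,np.array(pts),48.5)[:,:2]
for R in (33,):
    s=least_squares(lambda q:np.hypot(P[:,0]-q[0],P[:,1]-q[1])-R,[531,78],loss="soft_l1",f_scale=.5); print("die",s.x.round(2),np.std(s.fun))
zb=64.6+3
q=[]
for u in range(280,354):
    z=C[185:245,u,2]; i=np.where((z>62)&(z<72))[0]
    if len(i): q.append((u,185+i.min()))
for v in range(205,240):
    z=C[v,262:372,2]; i=np.where((z>62)&(z<72))[0]+262
    if len(i)>5: print if 0 else None
B=onplane(c,T,np.array(q),zb)[:,:2]
s=least_squares(lambda p:np.hypot(B[:,0]-p[0],B[:,1]-p[1])-22,[531,78],loss="soft_l1",f_scale=.5); print("back",s.x.round(2),np.std(s.fun),len(q))
print(np.median([C[v,u,2] for u in range(290,345) for v in range(215,228)]))
```

```text
die [531.8  78.5] 0.4244592871504742
back [532.97  76.26] 0.2765597830445612 74
66.05259429911555
```

Call:
{"op": "drive_tool", "data": {"series": [[0.6,0.001,0.001,0.002,0],[0.6,0,0.001,0.002,0],[0.6,0,0,0.002,0],[0.6,0,0,0.002,0],[0.6,0,0,0.001,0],[0.6,0,0,0,0],[0.6,0,0,0,0],[0.6,0,0,0,0],[0.6,0,0,0,0],[0.6,0,0,0,0]]}}

```text
t: 14.6
position: [532.0, 80.0, 56.2]
tcp_rot: [[-0.999, -0.0, 0.036], [-0.0, 1.0, 0.004], [-0.036, 0.004, -0.999]]
force: [-0.7, -0.0, -0.1]
finger_gap: 42.2
```

```bash
cat >> h.py <<'E'
def backdie(fn,tz,zhi=100):
    im,d,c,T=load("wrist",fn); C=cloud(im,d,c,T)
    q=[]
    for u in range(280,354):
        z=C[150:250,u,2]; i=np.where((z>tz-2.5)&(z<tz+6))[0]
        if len(i): q.append((u,150+i.min()))
    for zb in (tz+2,tz+3):
        B=onplane(c,T,np.array(q),zb)[:,:2]
        s=least_squares(lambda p:np.hypot(B[:,0]-p[0],B[:,1]-p[1])-22,[531,78],loss="soft_l1",f_scale=.5); print("back",zb,s.x.round(2),np.std(s.fun).round(2),len(q))
    pts=[]
    for u in range(265,378):
        z=C[150:250,u,2]; i=np.where((z>45.5)&(z<60))[0]
        if len(i): pts.append((u,150+i.min()))
    P=onplane(c,T,np.array(pts),48.5)[:,:2]
    s=least_squares(lambda q:np.hypot(P[:,0]-q[0],P[:,1]-q[1])-33,[531,78],loss="soft_l1",f_scale=.5); print("die",s.x.round(2),np.std(s.fun).round(2))
E
python3 - <<'E'
from h import *
plan([(5,530.8,79,51,90)],0.6)
snap("wrist","w8"); backdie("w8",sensors.get_obs()["position"][2])
E
```

```text
t 14.6 at [532.   80.   56.2] yaw 90.01 gap 42.2 F [-0.7 -0.  -0.1] q [ 26.  23. -26.   1. -39. -27.]
[[0.6, 0.0002, -0.0002, 0.001, 0.0],
[0.6, 0.0002, -0.0002, 0.001, 0.0],
[0.6, 0.0002, -0.0002, 0.001, 0.0],
[0.6, 0.0002, -0.0002, 0.001, 0.0],
[0.6, 0.0002, -0.0002, 0.001, 0.0]]
back 58.25410849582596 [533.01  79.18] 0.23 74
back 59.25410849582596 [532.98  78.92] 0.24 74
die [531.92  78.48] 0.23
```

View pics/w8.png

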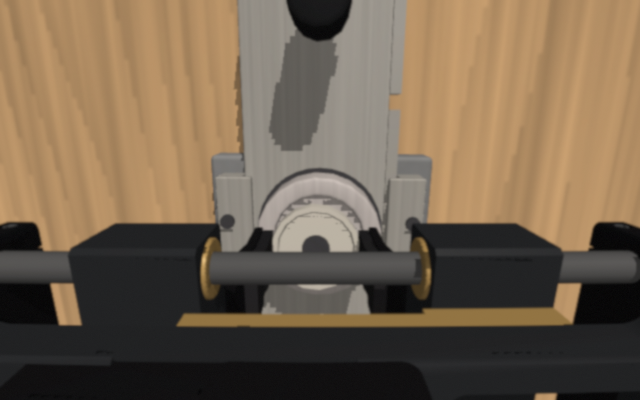

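Call:
{"op": "drive_tool", "data": {"series": [[0.6,0.001,-0.0005,0,0],[0.6,0.001,0,0,0],[0.6,0,0,0,0],[0.6,0,0,0.001,0],[0.6,0,0,0.002,0],[0.6,0,0,0.001,0],[0.6,0,0,0.001,0],[0.6,0,0,0,0],[0.6,0,0,0,0],[0.6,0,0,0,0]]}}

```text
t: 15.65
position: [530.4, 79.4, 50.9]
tcp_rot: [[-0.999, -0.0, 0.037], [-0.0, 1.0, 0.004], [-0.037, 0.004, -0.999]]
force: [0.6, -0.6, 0.3]
finger_gap: 42.7
```

Run:
```python
from h import *
plan([(5,530.8,79.4,51,90)],0.6)
snap("wrist","w9"); backdie("w9",sensors.get_obs()["position"][2])
```

```text
t 15.65 at [530.4  79.4  50.9] yaw 90.02 gap 42.7 F [ 0.6 -0.6  0.3] q [ 26.  24. -26.   1. -38. -27.]
[[0.6, -0.0001, 0.0, -0.0, 0.0],
[0.6, -0.0001, 0.0, -0.0, 0.0],
[0.6, -0.0001, 0.0, -0.0, 0.0],
[0.6, -0.0001, 0.0, -0.0, 0.0],
[0.6, -0.0001, 0.0, -0.0, 0.0]]
back 52.901927364902996 [531.81  67.27] 0.93 74
back 53.901927364902996 [531.77  67.08] 0.91 74
die [531.88  78.42] 0.24
```

Call:
{"op": "drive_tool", "data": {"series": [[0.55,0,0,0,0],[0.48,0,0,0,0],[0.42,0,0,0,0],[0.35,0,0,0,0],[0.3,0,0,0,0],[0.3,0,0,0,0],[0.3,0,0,-0.002,0],[0.3,0,0,-0.006,0],[0.3,0,0,-0.01,0],[0.3,0,0,-0.005,0]]}}

```text
t: 16.7
position: [529.1, 79.3, 75.2]
tcp_rot: [[-0.999, -0.0, 0.036], [-0.0, 1.0, 0.003], [-0.036, 0.003, -0.999]]
force: [-0.4, -0.8, -0.5]
finger_gap: 61.0
```

Run:
```python
from h import *
plan([(5,530.8,79.4,51,90)],0.6)
snap("wrist","w10")
```

```text
t 16.7 at [529.1  79.3  75.2] yaw 90.02 gap 61.0 F [-0.4 -0.8 -0.5] q [ 26.  22. -25.   1. -41. -27.]
[[0.6, -0.0003, 0.0, 0.0048, 0.0],
[0.6, -0.0003, 0.0, 0.0048, 0.0],
[0.6, -0.0003, 0.0, 0.0048, 0.0],
[0.6, -0.0003, 0.0, 0.0048, 0.0],
[0.6, -0.0003, 0.0, 0.0048, 0.0]]
```

View pics/w10.png

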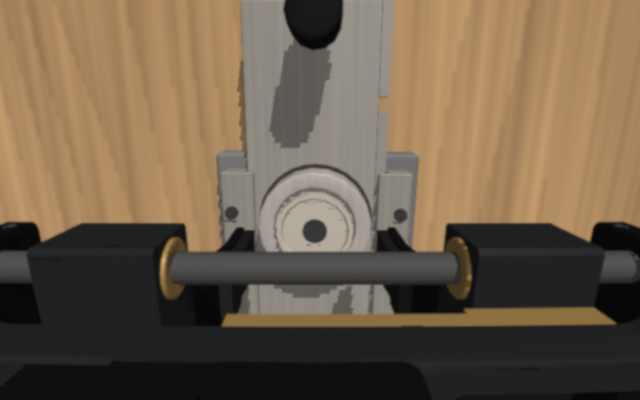

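Run:
```python
from h import *
im,d,c,T=load("wrist","w10"); C=cloud(im,d,c,T)
P=C[200:246,275:352].reshape(-1,3)
m=(P[:,2]>50.5)&(P[:,2]<58)&(np.hypot(P[:,0]-531,P[:,1]-78.5)<21);Q=P[m]
A=np.c_[Q[:,:2]-[531,78.5],np.ones(len(Q))]; s=np.linalg.lstsq(A,Q[:,2],rcond=None)[0]
print(len(Q),"slope deg",np.degrees(s[:2]).round(2),"z",s[2].round(2))
im,d,c,T=snap("side","s3")
z=cv2.imread("pics/s3.png")[60:220,200:380]; cv2.imwrite("pics/s3z.png",cv2.resize(z,None,fx=3.7,fy=3.7,interpolation=cv2.INTER_CUBIC))
plan([(4,531,79,112,90),(6,531,-31,112,90)],0)
```

```text
2235 slope deg [-0.35 -0.27] z 51.53
t 16.8 at [529.3  79.4  75.2] yaw 90.01 gap 61.4 F [-0.2  0.3 -0.9] q [ 26.  22. -25.   1. -41. -27.]
[[0, -0.0004, -0.0001, -0.0092, 0.0],
[0, -0.0004, -0.0001, -0.0092, 0.0],
[0, -0.0004, -0.0001, -0.0092, 0.0],
[0, -0.0004, -0.0001, -0.0092, 0.0],
[0, 0.0, -0.0183, -0.0, -0.0],
[0, 0.0, -0.0183, -0.0, -0.0],
[0, 0.0, -0.0183, -0.0, -0.0],
[0, 0.0, -0.0183, -0.0, -0.0],
[0, 0.0, -0.0183, -0.0, -0.0],
[0, 0.0, -0.0183, -0.0, -0.0]]
```

View pics/s3z.png

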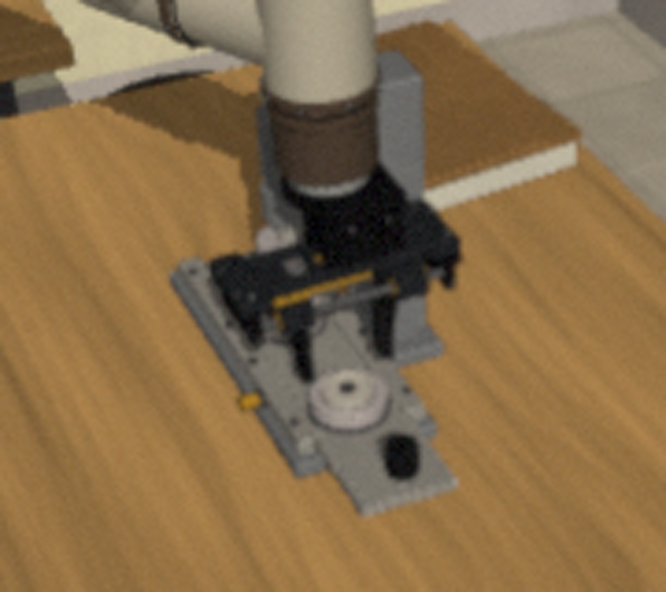

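Call:
{"op": "drive_tool", "data": {"series": [[0.3,0,0,-0.008,0],[0.3,0,0,-0.01,0],[0.1,0,-0.003,-0.01,0],[0,0,-0.015,-0.003,0],[0,0,-0.018,0,0],[0,0,-0.019,0,0],[0,0,-0.018,0,0],[0,0,-0.016,0,0],[0,0,-0.01,0,0],[0,0,0,0,0]]}}

```text
t: 17.8
position: [527.1, -28.1, 110.9]
tcp_rot: [[-0.999, 0.001, 0.038], [0.001, 1.0, 0.005], [-0.038, 0.005, -0.999]]
force: [-1.0, 0.6, 0.1]
finger_gap: 86.9
```

Run:
```python
from h import *
plan([(7,530.5,-31,42,90),(3,530.5,-31,40,90)],0)
```

```text
t 17.8 at [527.1 -28.1 110.9] yaw 89.96 gap 86.9 F [-1.   0.6  0.1] q [ 15.  18. -24.   0. -46. -15.]
[[0, -0.0005, -0.0004, 0.0098, -0.01],
[0, -0.0005, -0.0004, 0.0098, -0.01],
[0, -0.0005, -0.0004, 0.0098, -0.01],
[0, -0.0005, -0.0004, 0.0098, -0.01],
[0, -0.0005, -0.0004, 0.0098, -0.01],
[0, -0.0005, -0.0004, 0.0098, -0.01],
[0, -0.0005, -0.0004, 0.0098, -0.01],
[0, 0.0, 0.0, 0.0007, -0.0],
[0, 0.0, 0.0, 0.0007, -0.0],
[0, 0.0, 0.0, 0.0007, -0.0]]
```

Call:
{"op": "drive_tool", "data": {"series": [[0,-0.001,-0.001,0.006,0],[0,0,-0.001,0.009,0],[0,0,-0.001,0.01,0],[0,0,0,0.01,0],[0,0,0,0.01,0],[0,0,0,0.01,0],[0,0,0,0.007,0],[0,0,0,0.003,0],[0,0,0,0,0],[0,0,0,0,0]]}}

```text
t: 18.8
position: [530.1, -29.5, 38.4]
tcp_rot: [[-0.999, -0.002, 0.035], [-0.002, 1.0, 0.004], [-0.035, 0.004, -0.999]]
force: [0.3, 0.2, -0.1]
finger_gap: 87.0
```

Run:
```python
from h import *
plan([(10,530.5,-31,40,90)],0)
im,d,c,T=snap("wrist","w11")
```

```text
t 18.8 at [530.1 -29.5  38.4] yaw 90.11 gap 87.0 F [ 0.3  0.2 -0.1] q [ 14.  24. -27.   0. -36. -15.]
[[0, -0.0, -0.0002, -0.0002, 0.01],
[0, -0.0, -0.0002, -0.0002, 0.01],
[0, -0.0, -0.0002, -0.0002, 0.01],
[0, -0.0, -0.0002, -0.0002, 0.01],
[0, -0.0, -0.0002, -0.0002, 0.01],
[0, -0.0, -0.0002, -0.0002, 0.01],
[0, -0.0, -0.0002, -0.0002, 0.01],
[0, -0.0, -0.0002, -0.0002, 0.01],
[0, -0.0, -0.0002, -0.0002, 0.01],
[0, -0.0, -0.0002, -0.0002, 0.01]]
```

View pics/w11.png

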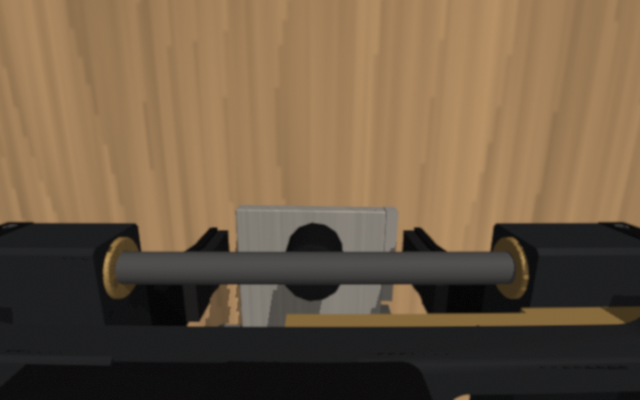

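Call:
{"op": "drive_tool", "data": {"series": [[0.3,0,-0.001,0,0],[0.5,0,0,0,0],[0.7,0,0,0,0],[0.85,0,0,0,0],[0.85,0,0,0,0],[0.85,0,0,0,0],[0.85,0,0,0,0],[0.85,0,0,0,0],[0.85,0,0,0,0],[0.85,0,0,0,0]], "newtons": 35}}

```text
t: 19.85
position: [530.9, -30.4, 40.3]
tcp_rot: [[-0.999, -0.002, 0.038], [-0.002, 1.0, 0.005], [-0.038, 0.005, -0.999]]
force: [0.5, -0.7, 0.4]
finger_gap: 26.3
```

Run:
```python
from h import *
plan([(10,530.8,20,38,90)],0.85)
print(sensors.get_obs()["ft_torque"])
```

```text
t 19.85 at [530.9 -30.4  40.3] yaw 90.11 gap 26.3 F [ 0.5 -0.7  0.4] q [ 14.  24. -27.   0. -36. -15.]
[[0.85, -0.0, 0.005, 0.0002, 0.01],
[0.85, -0.0, 0.005, 0.0002, 0.01],
[0.85, -0.0, 0.005, 0.0002, 0.01],
[0.85, 0.0, 0.005, 0.0002, 0.01],
[0.85, 0.0, 0.005, 0.0002, 0.01],
[0.85, 0.0, 0.005, 0.0002, 0.01],
[0.85, 0.0, 0.005, 0.0002, 0.01],
[0.85, 0.0, 0.005, 0.0002, 0.01],
[0.85, 0.0, 0.005, 0.0002, 0.01],
[0.85, 0.0, 0.005, 0.0002, 0.01]]
[ 0.08804543  0.1666851  -0.02473247]
```

Call:
{"op": "drive_tool", "data": {"series": [[0.85,0,0.002,0,0],[0.85,0,0.004,0,0],[0.85,0,0.005,0,0],[0.85,0,0.006,0,0],[0.85,0,0.006,0,0],[0.85,0,0.006,0,0],[0.85,0,0.006,0,0],[0.85,0,0.006,0,0],[0.85,0,0.006,0,0],[0.85,0,0.006,0,0]]}}

```text
t: 20.85
position: [531.0, 14.6, 40.3]
tcp_rot: [[-0.999, -0.0, 0.034], [-0.0, 1.0, -0.007], [-0.034, -0.007, -0.999]]
force: [1.7, -6.2, -1.0]
finger_gap: 26.6
```

Run:
```python
from h import *
plan([(10,530.8,70,40,90)],0.85)
im,d,c,T=snap("top","t4")
cv2.imwrite("pics/t4z.png",cv2.resize(cv2.cvtColor(im[90:290,140:400],cv2.COLOR_RGB2BGR),None,fx=2.8,fy=2.8,interpolation=cv2.INTER_CUBIC))
```

```text
t 20.85 at [531.   14.6  40.3] yaw 90.01 gap 26.6 F [ 1.7 -6.2 -1. ] q [ 20.  24. -28.   2. -36. -21.]
[[0.85, 0.0, 0.0055, 0.0, 0.0],
[0.85, 0.0, 0.0055, 0.0, 0.0],
[0.85, 0.0, 0.0055, 0.0, 0.0],
[0.85, 0.0, 0.0055, 0.0, 0.0],
[0.85, 0.0, 0.0055, 0.0, 0.0],
[0.85, 0.0, 0.0055, 0.0, 0.0],
[0.85, 0.0, 0.0055, 0.0, 0.0],
[0.85, 0.0, 0.0055, 0.0, 0.0],
[0.85, 0.0, 0.0055, 0.0, 0.0],
[0.85, 0.0, 0.0055, 0.0, 0.0]]
```

View pics/t4z.png

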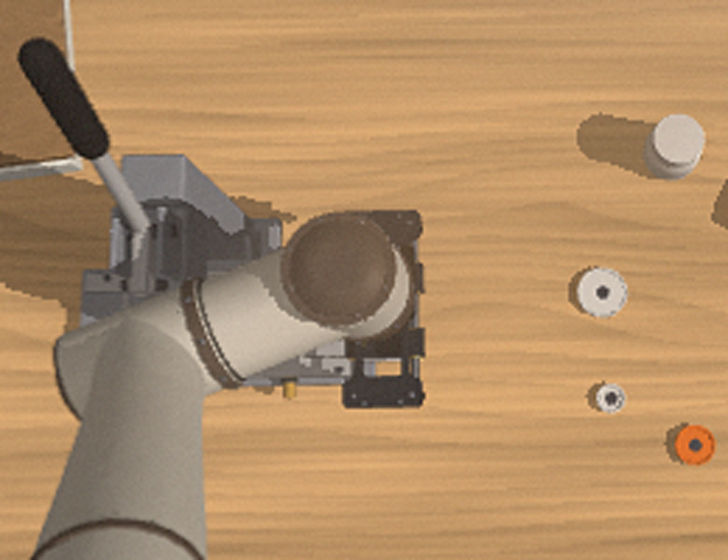

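Run:
```python
from h import *
im,d,c,T=load("top","t4"); C=cloud(im,d,c,T)
for zx,zy in ((345,270),(300,290),(250,310),(220,320),(190,330),(150,340),(110,360),(150,450),(140,225),(125,190),(110,160),(90,120),(60,70),(290,250),(250,265),(200,285)):
    u,v=int(140+zx/2.8),int(90+zy/2.8); print((zx,zy),C[v,u].round(0))
im,d,c,T=snap("side","s5")
```

```text
(345, 270) [516.  10. 410.]
(300, 290) [504.  43. 402.]
(250, 310) [493.  82. 387.]
(220, 320) [486. 105. 384.]
(190, 330) [479. 126. 388.]
(150, 340) [471. 150. 398.]
(110, 360) [456. 172. 412.]
(150, 450) [392. 110. 508.]
(140, 225) [578. 194. 299.]
(125, 190) [597. 193. 344.]
(110, 160) [610. 192. 374.]
(90, 120) [623. 185. 431.]
(60, 70) [638. 186. 482.]
(290, 250) [533.  52. 398.]
(250, 265) [530.  87. 368.]
(200, 285) [517. 126. 363.]
```

View pics/s5.png

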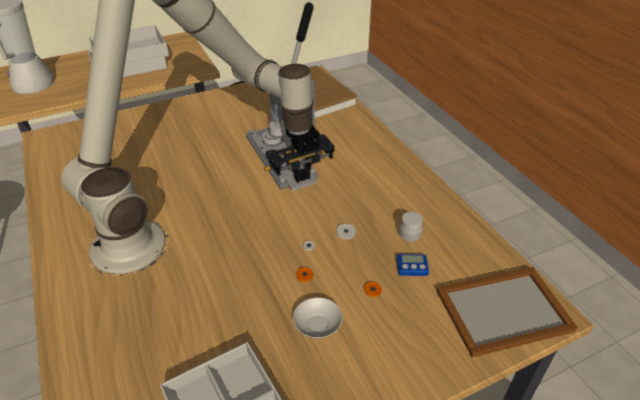

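Call:
{"op": "drive_tool", "data": {"series": [[0.85,0,0.004,0,0],[0.85,0,0.006,0,0],[0.85,0,0.006,0,0],[0.85,0,0.006,0,0],[0.85,0,0.006,0,0],[0.85,0,0.006,0,0],[0.85,0,0.006,0,0],[0.85,0,0.005,0,0],[0.85,0,0.003,0,0],[0.85,0,0.001,0,0]]}}

```text
t: 21.95
position: [531.1, 58.8, 40.3]
tcp_rot: [[-0.999, 0.001, 0.032], [0.001, 1.0, -0.015], [-0.032, -0.015, -0.999]]
force: [0.9, -3.9, 0.1]
finger_gap: 26.0
```

Run:
```python
from h import *
plan([(10,530.8,80,40,90)],0.85)
im,d,c,T=snap("side","s6")
cv2.imwrite("pics/s6z.png",cv2.resize(cv2.cvtColor(im[60:220,200:380],cv2.COLOR_RGB2BGR),None,fx=3.7,fy=3.7,interpolation=cv2.INTER_CUBIC))
im,d,c,T=snap("wrist","w12")
```

```text
t 21.95 at [531.1  58.8  40.3] yaw 89.92 gap 26.0 F [ 0.9 -3.9  0.1] q [ 25.  25. -27.   3. -37. -27.]
[[0.85, 0.0, 0.0021, 0.0, -0.01],
[0.85, 0.0, 0.0021, 0.0, -0.01],
[0.85, 0.0, 0.0021, 0.0, -0.01],
[0.85, 0.0, 0.0021, 0.0, -0.01],
[0.85, 0.0, 0.0021, 0.0, -0.01],
[0.85, 0.0, 0.0021, 0.0, -0.01],
[0.85, 0.0, 0.0021, 0.0, -0.01],
[0.85, 0.0, 0.0021, 0.0, -0.01],
[0.85, 0.0, 0.0021, 0.0, -0.01],
[0.85, 0.0, 0.0021, 0.0, -0.01]]
```

View pics/s6z.png

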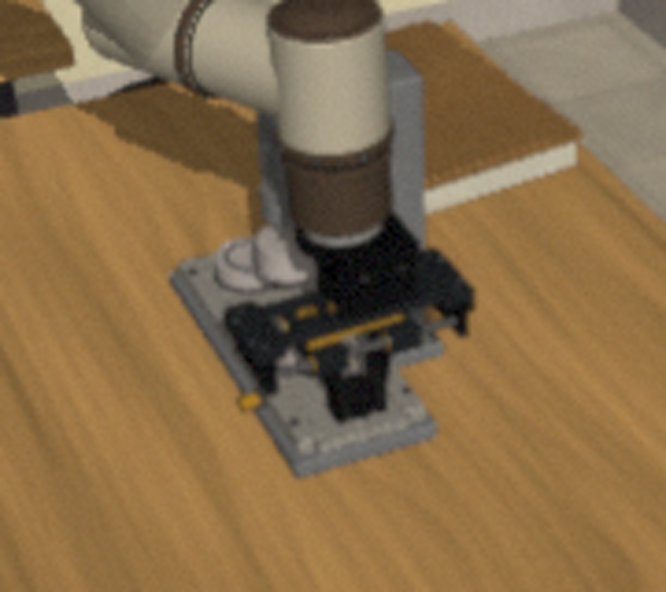

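View pics/w12.png

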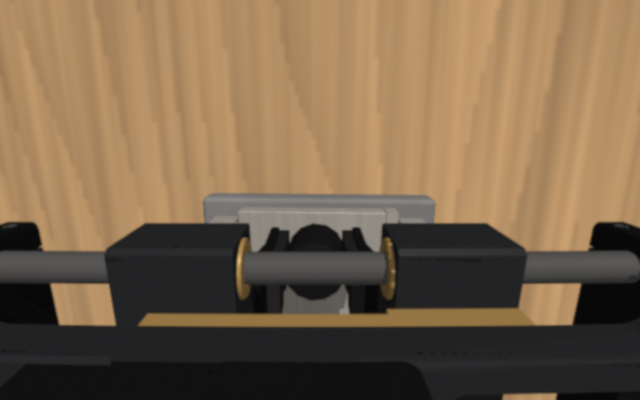

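Call:
{"op": "drive_tool", "data": {"series": [[0.85,0,0.003,0,0],[0.85,0,0.004,0,0],[0.85,0,0.004,0,0],[0.85,0,0.004,0,0],[0.85,0,0.004,0,0],[0.85,0,0.003,0,0],[0.85,0,0.002,0,0],[0.85,0,0.001,0,0],[0.85,0,0,0,0],[0.85,0,0,0,0]]}}

```text
t: 23.05
position: [531.2, 81.3, 40.3]
tcp_rot: [[-1.0, 0.003, 0.031], [0.002, 1.0, -0.019], [-0.031, -0.018, -0.999]]
force: [1.1, -2.4, -0.2]
finger_gap: 26.1
```

Run:
```python
from h import *
plan([(10,530.8,85,40,90)],0.85)
snap("wrist","w13")
for f in ("w11","w12","w13"):
    im,d,c,T=load("wrist",f);C=cloud(im,d,c,T)
    out=[]
    for u in range(296,345,4):
        z=C[150:300,u,2]; i=np.where(z>25)[0]
        j=np.where(z>10)[0]
        out.append((C[150+i.min()+1,u,1],C[150+j.min()+1,u,1],C[150+i.min()+1,u,2]))
    print(f,np.median(out,0).round(1), C[150+i.min()-2:150+i.min()+3,u].round(1).tolist())
```

```text
t 23.05 at [531.2  81.3  40.3] yaw 89.85 gap 26.1 F [ 1.1 -2.4 -0.2] q [ 27.  25. -27.   3. -37. -29.]
[[0.85, 0.0, 0.0004, 0.0, -0.02],
[0.85, 0.0, 0.0004, 0.0, -0.02],
[0.85, 0.0, 0.0004, 0.0, -0.02],
[0.85, 0.0, 0.0004, 0.0, -0.02],
[0.85, 0.0, 0.0004, 0.0, -0.02],
[0.85, 0.0, 0.0004, 0.0, -0.02],
[0.85, 0.0, 0.0004, 0.0, -0.02],
[0.85, 0.0, 0.0004, 0.0, -0.02],
[0.85, 0.0, 0.0004, 0.0, -0.02],
[0.85, 0.0, 0.0004, 0.0, -0.02]]
w11 [-46.5 -46.5  28.2] [[515.5, -43.0, 0.1], [515.5, -42.4, -0.1], [525.8, -96.3, 200.3], [515.4, -40.9, -0.9], [516.5, -46.4, 21.2]]
w12 [43.  38.4 27.1] [[517.4, 42.9, 22.7], [517.5, 43.2, 24.0], [517.6, 43.0, 26.5], [517.7, 43.0, 28.8], [517.7, 43.4, 29.1]]
w13 [65.3 38.4 26.9] [[517.5, 65.3, 23.0], [517.5, 65.5, 24.4], [517.6, 65.5, 26.5], [517.7, 65.7, 27.8], [517.8, 65.4, 30.5]]
```

Call:
{"op": "drive_tool", "data": {"series": [[0.85,0,0.001,0,0],[0.85,0,0.001,0,0],[0.85,0,0.001,0,0],[0.85,0,0,0,0],[0.85,0,0,0,0],[0.85,0,0,0,0],[0.85,0,0,0,0],[0.85,0,0,0,0],[0.85,0,0,0,0],[0.85,0,0,0,0]]}}

```text
t: 24.1
position: [531.2, 84.5, 40.3]
tcp_rot: [[-1.0, 0.003, 0.031], [0.002, 1.0, -0.018], [-0.031, -0.018, -0.999]]
force: [1.6, -4.5, 1.4]
finger_gap: 25.9
```

Run:
```python
from h import *
for i in range(1):
    o=sensors.get_obs(); print(o["t"],o["position"].round(2),o["force"].round(2),o["ft_torque"].round(2))
```

```text
24.1 [531.24  84.5   40.26] [ 1.56 -4.54  1.38] [-0.66 -0.23 -0.05]
```

Call:
{"op": "drive_tool", "data": {"series": [[0.85,0,0.001,0,0],[0.85,0,0,0,0],[0.85,0,0,0,0],[0.85,0,0,0,0],[0.85,0,0,0,0],[0.85,0,0,0,0],[0.85,0,0,0,0],[0.85,0,0,0,0],[0.85,0,0,0,0],[0.85,0,0,0,0]]}}

```text
t: 25.1
position: [531.3, 87.0, 40.3]
tcp_rot: [[-0.999, 0.003, 0.032], [0.002, 1.0, -0.017], [-0.032, -0.017, -0.999]]
force: [-0.6, -1.7, 1.6]
finger_gap: 25.9
```

Call:
{"op": "drive_tool", "data": {"series": [[0.85,0,0.001,0,0],[0.85,0,0,0,0],[0.85,0,0,0,0],[0.85,0,0,0,0],[0.85,0,0,0,0],[0.85,0,0,0,0],[0.85,0,0,0,0],[0.85,0,0,0,0],[0.85,0,0,0,0],[0.85,0,0,0,0]]}}

```text
t: 26.1
position: [531.3, 88.6, 40.3]
tcp_rot: [[-0.999, 0.003, 0.032], [0.002, 1.0, -0.016], [-0.032, -0.016, -0.999]]
force: [0.0, -0.9, 1.5]
finger_gap: 26.1
```

```bash
cat > pe.py <<'E'
from h import *
import sys
f=sys.argv[1]; snap("wrist",f); im,d,c,T=load("wrist",f);C=cloud(im,d,c,T); out=[]
for u in range(296,345,2):
    z=C[150:300,u,2]; i=np.where(z>25)[0]; j=np.where(z>10)[0]
    out.append((C[150+i.min()+1,u,1],C[150+j.min()+1,u,1]))
o=sensors.get_obs(); print("plate,bed end",np.median(out,0).round(2),"t",o["t"],o["position"].round(2),o["force"].round(2),o["ft_torque"].round(2),o["finger_gap"])
E
python3 pe.py w14
```

```text
plate,bed end [72.61 42.28] t 26.15 [531.25  88.6   40.27] [-0.22  0.2   1.82] [ 0.16  0.12 -0.03] 25.946603515038206
```

Call:
{"op": "drive_tool", "data": {"series": [[0.85,0,0,0,0],[0.85,0,0,0,0],[0.85,0,0,0,0],[0.85,0,0,0,0],[0.85,0,0,0,0],[0.85,0,0,0,0],[0.85,0,0,0,0],[0.85,0,0,0,0],[0.85,0,0,0,0],[0.85,0,0,0,0]]}}

```text
t: 27.15
position: [531.3, 88.6, 40.3]
tcp_rot: [[-0.999, 0.003, 0.032], [0.002, 1.0, -0.016], [-0.032, -0.016, -0.999]]
force: [-0.4, -0.3, 1.1]
finger_gap: 26.4
```

```bash
python3 pe.py w15
```

```text
plate,bed end [72.62 42.27] t 27.2 [531.26  88.59  40.28] [-0.17 -0.9   0.89] [0.05 0.1  0.01] 25.96989266964217
```

Call:
{"op": "drive_tool", "data": {"series": [[0.85,0,0,0,0],[0.85,0,0,0,0],[0.85,0,0,0,0],[0.85,0,0,0,0],[0.85,0,0,0,0],[0.85,0,0,0,0],[0.85,0,0,0,0],[0.85,0,0,0,0],[0.85,0,0.0005,0,0],[0.85,0,0.0005,0,0]]}}

```text
t: 28.2
position: [531.3, 89.3, 40.3]
tcp_rot: [[-0.999, 0.003, 0.032], [0.002, 1.0, -0.016], [-0.032, -0.016, -0.999]]
force: [0.7, -0.8, 0.8]
finger_gap: 25.9
```

```bash
python3 pe.py w16
```

```text
plate,bed end [73.44 43.  ] t 28.25 [531.26  89.4   40.28] [-0.11 -1.01  1.36] [-0.16  0.02  0.01] 26.201290858136943
```

Call:
{"op": "drive_tool", "data": {"series": [[0.85,0,0,0,0],[0.85,0,0,0,0],[0.85,0,0,0,0],[0.85,0,0,0,0],[0.85,0,0,0,0],[0.85,0,0,0,0],[0.85,0,0,0,0],[0.85,0,0,0,0],[0.85,0,0.0005,0,0],[0.85,0,0.0005,0,0]]}}

```text
t: 29.25
position: [531.2, 90.1, 40.3]
tcp_rot: [[-0.999, 0.003, 0.032], [0.002, 1.0, -0.017], [-0.032, -0.017, -0.999]]
force: [0.1, -2.8, 1.0]
finger_gap: 25.9
```

```bash
python3 pe.py w17
```

```text
plate,bed end [74.12 43.73] t 29.3 [531.25  90.11  40.25] [-0.12 -2.29  1.42] [-0.44 -0.09 -0.03] 26.40865669958233
```

Call:
{"op": "drive_tool", "data": {"series": [[0.85,0,0,0,0],[0.85,0,0,0,0],[0.85,0,0,0,0],[0.85,0,0,0,0],[0.85,0,0,0,0],[0.85,0,0,0,0],[0.85,0,0,0,0],[0.85,0,0,0,0],[0.85,0,-0.0005,0,0],[0.85,0,-0.0005,0,0]]}}

```text
t: 30.3
position: [531.3, 89.9, 40.3]
tcp_rot: [[-0.999, 0.003, 0.032], [0.002, 1.0, -0.016], [-0.032, -0.016, -0.999]]
force: [-0.9, 1.8, 1.0]
finger_gap: 26.3
```

Call:
{"op": "drive_tool", "data": {"series": [[0.85,0,0,0,0],[0.85,0,0,0,0],[0.85,0,0,0,0],[0.85,0,0,0,0],[0.85,0,0,0,0],[0.85,0,0,0,0],[0.85,0,0,0,0],[0.85,0,0,0,0],[0.85,0,-0.0005,0,0],[0.85,0,-0.0005,0,0]]}}

```text
t: 31.3
position: [531.3, 89.4, 40.3]
tcp_rot: [[-0.999, 0.002, 0.033], [0.002, 1.0, -0.015], [-0.033, -0.015, -0.999]]
force: [-1.4, 1.9, 0.3]
finger_gap: 25.9
```

```bash
python3 pe.py w18
```

```text
plate,bed end [73.49 43.14] t 31.35 [531.27  89.39  40.27] [-1.67  1.28  0.96] [0.68 0.34 0.05] 25.989217190841504
```

Call:
{"op": "drive_tool", "data": {"series": [[0.85,0,0,0,0],[0.85,0,0,0,0],[0.85,0,0,0,0],[0.85,0,0,0,0],[0.85,0,0,0,0],[0.85,0,0,0,0],[0.85,0,0,0,0],[0.85,0,0,0,0],[0.85,0,-0.0005,0,0],[0.85,0,-0.0005,0,0]]}}

```text
t: 32.35
position: [531.3, 88.8, 40.3]
tcp_rot: [[-0.999, 0.002, 0.033], [0.002, 1.0, -0.015], [-0.033, -0.014, -0.999]]
force: [-1.3, 4.0, 0.9]
finger_gap: 26.3
```

Call:
{"op": "drive_tool", "data": {"series": [[0.85,0,0,0,0],[0.85,0,0,0,0],[0.85,0,0,0,0],[0.85,0,0,0,0],[0.85,0,0,0,0],[0.85,0,0,0,0],[0.85,0,0,0,0],[0.85,0,0,0,0],[0.85,0,-0.0005,0,0],[0.85,0,-0.0005,0,0]]}}

```text
t: 33.35
position: [531.3, 88.3, 40.3]
tcp_rot: [[-0.999, 0.002, 0.033], [0.002, 1.0, -0.014], [-0.033, -0.014, -0.999]]
force: [-2.4, 4.4, 1.3]
finger_gap: 26.0
```

```bash
python3 pe.py w19
```

```text
plate,bed end [72.36 42.  ] t 33.4 [531.27  88.26  40.27] [-2.5   3.88  0.89] [1.32 0.6  0.  ] 26.122077617460427
```

Call:
{"op": "drive_tool", "data": {"series": [[0.85,0,0.0005,0,0],[0.85,0,0.0005,0,0],[0.85,0,0.0005,0,0],[0.85,0,0,0,0],[0.85,0,0,0,0],[0.85,0,0,0,0],[0.85,0,0,0,0],[0.85,0,0,0,0],[0.85,0,0,0,0],[0.85,0,0,0,0]]}}

```text
t: 34.4
position: [531.3, 88.6, 40.3]
tcp_rot: [[-0.999, 0.002, 0.032], [0.002, 1.0, -0.015], [-0.032, -0.015, -0.999]]
force: [-0.6, 0.0, 2.2]
finger_gap: 25.8
```

```bash
python3 pe.py w20
```

```text
plate,bed end [72.63 42.28] t 34.45 [531.27  88.64  40.29] [0.19 0.98 1.54] [ 0.42  0.24 -0.  ] 25.950014528596856
```

Call:
{"op": "drive_tool", "data": {"series": [[0.85,0,0.0005,0,0],[0.85,0,0.0006,0,0],[0.85,0,0.0006,0,0],[0.85,0,0.0004,0,0],[0.85,0,0,0,0],[0.85,0,0,0,0],[0.85,0,0,0,0],[0.85,0,0,0,0],[0.85,0,0,0,0],[0.85,0,0,0,0]]}}

```text
t: 35.45
position: [531.2, 89.7, 40.3]
tcp_rot: [[-0.999, 0.003, 0.032], [0.002, 1.0, -0.017], [-0.032, -0.017, -0.999]]
force: [0.1, -1.1, 1.3]
finger_gap: 25.9
```

```bash
python3 pe.py w21
python3 - <<'E'
from h import *
im,d,c,T=snap("side","s7")
cv2.imwrite("pics/s7z.png",cv2.resize(cv2.cvtColor(im[60:220,200:380],cv2.COLOR_RGB2BGR),None,fx=3.7,fy=3.7,interpolation=cv2.INTER_CUBIC))
E
```

```text
plate,bed end [73.85 43.37] t 35.5 [531.25  89.7   40.25] [ 0.34 -1.21  0.97] [-0.1  -0.   -0.04] 26.286087309398
```

View pics/s7z.png

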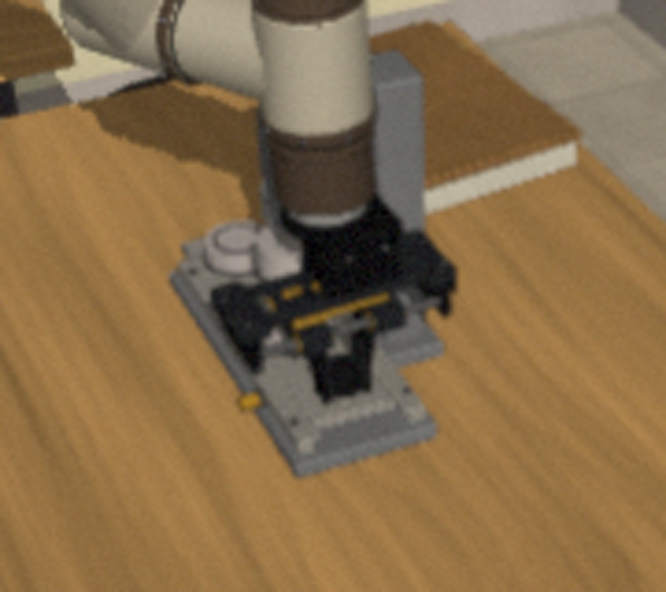

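View pics/w21.png

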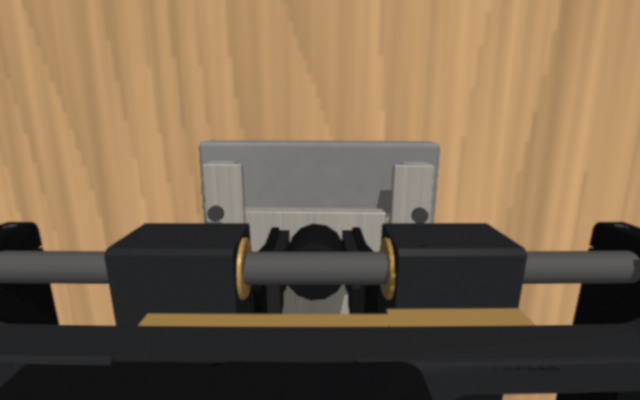

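```bash
python3 -c "
from cell import hand_in,sensors
o=sensors.get_obs();print(o['t'],o['position'],o['force'],o['finger_gap']);print(hand_in())"
```

```text
35.55 [531.24707835  89.70710867  40.26600455] [ 0.77329051 -2.1452532   1.49595102] 26.39136503863784
the job is handed in; nothing more can be done
None
```

The press is ready for the lever: the 44 mm back is in the crimping die's recess, the die is under the head at the click, and the arm is still gripping the knob. I handed the job in at 35.6 s of the 64 s allowed. The other backs, the orange look-alikes and the things around were not touched.

**Back:** I picked out the 44 mm back by size: the three white backs measured about 31, 43 and 56 mm across. After I let go, the camera showed it flat to within 0.5°. Its top read 51.5 mm above the table against 52.5 mm expected; the camera had read the backs on the table about 1.5 mm low too.

**Slide:** I pushed the knob in until the ball drew the slide on, then moved it gently both ways to find the notch. The forces balanced at about y = 89.4 to 89.7 mm in the robot's frame. The slide rests at 89.7 mm with about 1 to 2 N on the tool, and it never ran past the notch. From the bed's edge I had expected about 88 to 89 mm.

**What didn't quite agree or couldn't be checked:**
- The tool picked up a tilt of about 2° early on and kept it. I allowed for it when laying the back down and gripping the knob.
- The finger opening reads 26 mm on the 27 mm knob; it read about 42 mm on the 44 mm back.
- The gripper hid the back during the slide, so I last saw it seated just before I took the knob.

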